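# Level a leaning microscope with a pry bar and packer

### The arm

A 6-joint arm with a two-finger parallel gripper is mounted at the origin on the work surface. World frame = base frame: x ahead of the robot, y to its left, z up, the work surface at z = 0. Lengths are in mm, angles in rad, forces in N, time in s.
With the tool pointing down it reaches from about 350 to 775 mm from the base axis. Payload 7.3 kg.
Tool frame: the origin (TCP) lies at the very end of the fingers, on their centre line; the grasp point (between the pads) lies bot.grip_point_offset behind it (bot.grip_point_offset is the distance from the TCP to the grasp point, in mm); z points along the fingers, y is the line along which they close (so a half turn about z gives the same grasp; the last joint's range is limited). The gripper opens to 92 mm and grips with 3 to 60 N. Pads are 19 mm wide; open, the fingers measure 130 mm over their backs; the gripper's body (75 mm by 190 mm) begins 47 mm behind the grasp point.
Start: joints at [1.105, 0.342, 1.524, -0, 1.275, -0.146], TCP at [165.033, 498.406, 226.741] pointing down, gripper open.
Joint ranges: [-2.53, 2.53], [-0.77, 2.02], [0.04, 2.7], [-1, 4.14], [0.28, 2.66], [-3.11, 3.11]. Speed limits (rad/s): [2.57, 2.57, 3.14, 3.14, 3.14, 3.14].

### API

Orientations are given as [roll, pitch, yaw] about the fixed x, y, z axes, in that order (R = Rz(yaw) Ry(pitch) Rx(roll)).
In Python, from plant import bot gives the robot as it stands. The module is installed in compiled form; this text tells all that it offers.
- The arm moves only by the tool carry_out, never from a script. Its argument "plan" is a list of rows, each an object of numbers: "tx", "ty", "tz": the shift along the world's x, y, z in mm; "rx", "ry", "rz": the turn, a rotation vector about the world's x, y, z in rad. A call has 1 to 12 rows; each row shifts and turns the commanded pose from where the row before left it; what a row does not reach is not made up. A row lasts 1/10 s, in which the tool goes at most 50 mm and 8.59 degrees, less where a joint would pass 70% of its speed; a pose out of reach is approached as far as the arm can. A call with a gripper value outside its range is refused whole. "gripper" is the closure, from 0 (fully open) to 1 (shut), set as the call begins (left out, the last holds). The fingers move at their own pace and stop on an object; the grip force is fixed at half the most. Time passes only in rows, so rows that do not move let the fingers close. It gives the time, the measured TCP pose, the force, the opening and the grip force at its end, in the units of the state.
- bot.get_obs(): the state, without advancing time (a new reading comes with each control period).
- bot.capture(name): name is "scene" or "top" or "wrist"; returns the picture (480x640x3 uint8, red, green, blue); there is no depth.
- bot.camera_model(name): a dict with "camera_matrix" (3x3 intrinsics, pixels), "dist" ([k1, k2, p1, p2, k3] as OpenCV has them; the pictures are not rectified), "R" (3x3) and "t" (3): a world point X has camera coordinates R X + t. Camera axes: x right, y down, z forward; pixel columns grow to the right and rows downward; lengths in mm; the calibration is good to about 2 mm. A picture is of the moment at which its call begins: read the wrist's pose just before it. camera_model takes no time and is no camera call; for the wrist camera it gives the pose at the moment of the call.
- bot.close_job(): hands the job in; it is judged then, once.
The state is a dict: "time": time; "joint_positions": joint angles; "dq": joint speeds; "tau": joint torques, N m; "tool_pos": TCP position; "tcp_rot": TCP orientation; "contact_force": force on the tool from outside, world axes, zero at the start; "moment": the same for the moment, N m; "grip_width": finger opening in mm; "finger_force": force on a finger pad.
Only numpy, scipy, OpenCV 4.12 (cv2) and the standard library are available. Lean on these libraries where they do the work, as an engineer would, in place of code of your own. Each camera call takes 0.05 s, during which the arm holds its last target. There are 200 camera calls.

### The job

The microscope leans because the rubber feet along one side are worn short. With the pry bar over the fulcrum block, lever that side up, hook the bar down under the keeper to hold it, and slip the thicker wooden packer well under the raised side, between the short feet; then unhook the bar, let the microscope down onto the packer so that it stands level, and take the bar out, laying it on the bench clear of the microscope. Do not touch the microscope with the gripper, keep it where it stands, and leave the other things alone.

Things in the scene. Friction and masses are not known exactly. Their poses are not given: they have to be found in the camera images.
- microscope: Loose cream stereo microscope, 3 to 5 kg, 0.38 m tall; base 260 (x) by 240 (y) by 26 mm. Origin: centre of the base's underside; y points from the leaning side to the tall feet, z up. Rubber feet, 24 mm across, at x +-110 mm: 24 mm tall at y +105, worn to 14 mm at y -105, so it leans 0.048 rad at the start. Level, its underside is 24 mm above the bench. Column and head stand over x > -10, y > 0.
- base_edge (a point): Middle of the lower edge of the microscope base on its leaning side (base frame x 0, y -120 mm, z 0), axes as the base's; about 13.6 mm above the bench at the start. Lifting the edge takes about 12 to 23 N. This side faces the fulcrum block.
- jack: Steel fulcrum block and keeper on one plate fixed to the bench. Origin: on the bench under the middle of the fulcrum; y points to the microscope's leaning side, 53 to 57 mm away and square within 0.04 rad; the middle of that side is at about jack x -60 mm. The plate, 5 mm thick, spans x -20 to 55, y -115 to 20 mm.
- fulcrum (a point): Middle of the fulcrum's crest (jack x 0, y 0), 28 mm above the bench: a steel ridge along jack x, 36 mm long, 18 mm thick, its crest rounded to 6 mm radius. Axes as the jack's. The pry bar is laid across it, tip towards jack +y, 13 to 18 mm under the microscope's edge, sloping down to the tip by about 0.39 rad.
- keeper (a point): Underside of the keeper arm (jack x +25, y -80 mm), 40.5 mm above the bench; axes as the jack's. The flat arm, 18 mm wide in y, 10 mm thick, reaches from a post (x 38 to 50) to x +12 mm. Bar pressed down about level, swung to +x by 11 mm or more at the keeper and let up under the arm: the weight and friction hold it there, the edge about 30 mm above the bench.
- pry_bar: Loose dark steel pry bar, 240 mm long, 18 mm wide, 0.3 kg, underside flat all along. Origin: mid-length on the underside; x to the thin tip, z up. Blade 4 mm thick from x +120 (tip) to +40, then 10 mm to x -50; handle a black rubber sleeve 22 by 22 mm from x -50 to -120, underside flush. Starts lying on its underside. With the tip 15 mm under the edge the fulcrum is at x +50.
- bar_grip (a point): Centre of the pry bar's handle (bar frame x -85 mm, 11 mm above the underside). Axes as the bar's.
- bar_tip (a point): Middle of the end of the pry bar's thin tip (bar frame x +120 mm, z 2 mm).
- packer: The thicker wooden packer: plain pale wood block 120 (x) by 44 (y) by 24 mm thick, 0.09 kg, loose, lying flat. Origin: centre of its underside. It is as thick as the microscope's tall feet.
- packer_mid (a point): Centre of the thicker packer (12 mm above its underside).
- thin_mid (a point): Centre of the other, thinner packer, to be left alone: same wood, 120 by 44 mm but only 12 mm thick; the two may be in either place.
- dish: White ceramic dish, 124 mm across, 18 mm high: leave alone. Origin under its centre.
- slide_box: Box of slides, 80 by 110 by 36 mm: leave alone. Origin under its centre.
- bottle: Clear bottle, 40 mm in diameter, 100 mm tall: leave alone. Origin under its centre.
There are look-alikes about, which are no part of the job. What is shaped like the packer but grey or turquoise is not meant.

How it is judged (in metres and radians):
On the way, in this order (a step that is already met when the one before it is completed fails the run):
1. the leaning side has been levered up past level by the pry bar (edge over 26.5 mm high, carried by the bar, the bar bearing on the fulcrum block) (height (world z) of base_edge above 0.0265 m and contact force between pry_bar and microscope above 2 N and contact force between pry_bar and jack above 2 N), for 0.2 s.
2. the hand has let go of the bar and the hooked-down bar still holds the raised side up (height (world z) of base_edge above 0.0255 m and contact force between pry_bar and microscope above 2 N and contact force between the fingers and pry_bar below 0.1 N and contact force between pry_bar and jack above 2 N), for 0.2 s.
3. the thicker packer has been slipped at least 25 mm under the raised side while the bar carries it (y of packer_mid in the frame of microscope above -0.155 m and height (world z) of packer_mid below 0.02 m and contact force between pry_bar and microscope above 1 N and x of packer_mid in the frame of microscope between -0.085 and 0.085 m), for 0.1 s.
4. the microscope bears on the packer and no longer on the bar (contact force between packer and microscope above 3 N and contact force between pry_bar and microscope below 0.2 N), for 0.2 s.
At the end, for the whole second after the job is handed in: Microscope at rest in place (edge within 30 mm of its start), level within 0.02 rad, bearing on the thicker packer lying 20 mm or more under the side that leaned, within 85 mm of its middle; pry bar at rest on the bench (both ends under 30 mm), tip 20 mm or more outside the edge (angle between microscope's own z axis and vertical below 0.02 rad and contact force between packer and microscope above 3 N and y of packer_mid in the frame of microscope between -0.16 and 0 m and x of packer_mid in the frame of microscope between -0.085 and 0.085 m and distance of base_edge from where it was at the start of the episode below 0.03 m and contact force between pry_bar and microscope below 0.1 N and y of bar_tip in the frame of microscope below -0.14 m and height (world z) of each of bar_grip, bar_tip below 0.03 m and linear speed of each of microscope, pry_bar, packer below 0.01 m/s); the robot touches nothing.
It fails at once if the gripper or the arm presses on the microscope (over 2 N) (contact force between any of the fingers, the arm and microscope above 2 N).
It fails at once if a thing that was to be left alone is moved by more than 30 mm (distance of any of thin_mid, dish, slide_box, bottle from where it was at the start of the episode above 0.03 m).
It fails at once if the microscope is tipped dangerously (over 0.15 rad) (angle between microscope's own z axis and vertical above 0.15 rad).
It also fails if it takes over 72 s, if anything falls off the work surface, if the arm or the gripper's body presses on something with over 40 N, if the wrist force passes 120 N, or if a joint passes its speed limit or range.

## Working session

There is one attempt and no reset: what is moved stays moved. The work goes in short steps, Python scripts to look and compute and a tool call to move; the robot and the scene stay as the last step left them, time stands still between calls to the robot, and variables do not carry over. Pictures are saved under pics/ and viewed, at most 10 in all, crops included, and the job is handed in when it is done.

Besides the shell and the picture viewer there is one more tool, called after "Request:" by a JSON object that holds its "fn" and its "kwargs". carry_out: Moves the arm, as the interface text tells. Its arguments: {"type":"object","properties":{"plan":{"type":"array"},"gripper":{"type":"number"}},"required":["plan"]}

```bash
mkdir -p pics; cat > h.py <<'E'
import numpy as np, cv2
from plant import bot
def ray(name_or_m,uv):
    m=bot.camera_model(name_or_m) if isinstance(name_or_m,str) else name_or_m
    R=np.array(m["R"]);t=np.array(m["t"]).ravel()
    p=cv2.undistortPoints(np.array(uv,float).reshape(-1,1,2),np.array(m["camera_matrix"]),np.array(m["dist"])).reshape(-1,2)
    d=np.c_[p,np.ones(len(p))]@R
    return -R.T@t,d
def onplane(m,uv,z):
    c,d=ray(m,uv); return c+d*((z-c[2])/d[:,2])[:,None]
def proj(m,X):
    if isinstance(m,str): m=bot.camera_model(m)
    return cv2.projectPoints(np.array(X,float).reshape(-1,1,3),cv2.Rodrigues(np.array(m["R"]))[0],np.array(m["t"],float),np.array(m["camera_matrix"]),np.array(m["dist"]))[0].reshape(-1,2)
def snap(n,f):
    im=bot.capture(n)[:,:,::-1].copy(); cv2.imwrite(f"pics/{f}.png",im); return im
E
python3 - <<'E'
from h import *
a=snap("top","top0");b=snap("scene","scene0");
print(bot.get_obs()); print(bot.grip_point_offset)
for n in("top","scene","wrist"):
    m=bot.camera_model(n); print(n,m["camera_matrix"],-np.array(m["R"]).T@np.array(m["t"]).ravel())
E
```

```text
{'time': 0.1, 'joint_positions': array([ 1.10501374e+00,  3.42621504e-01,  1.52487750e+00, -6.46696017e-07,
        1.27535555e+00, -1.45969102e-01]), 'dq': array([-0.00053375, -0.0021819 , -0.0034017 , -0.00133987, -0.00170473,
        0.00031183]), 'tau': array([ 2.61305744e-03, -4.32004058e+01, -2.44697946e+01,  7.21788662e-02,
        5.26150223e-02, -1.39510794e-05]), 'tool_pos': array([164.86880817, 498.09432217, 226.14616686]), 'tcp_rot': array([-3.14034408e+00, -1.82934151e-04,  2.82177924e+00]), 'contact_force': array([-0.44464947,  0.08310761, -0.0569704 ]), 'moment': array([ 0.01833508, -0.00761227, -0.02726426]), 'finger_force': 0.0, 'grip_width': 91.84228878343713}
18.8
top [[614.5955512    0.         310.28753166]
 [  0.         614.5955512  240.77992412]
 [  0.           0.           1.        ]] [ 489.76089673  -30.43287831 1726.27403713]
scene [[439.6353211    0.         318.95039591]
 [  0.         439.6353211  229.79804225]
 [  0.           0.           1.        ]] [1390.44190933  346.97148358  623.30093509]
wrist [[430.18882318   0.         316.50509003]
 [  0.         430.18882318 238.25810115]
 [  0.           0.           1.        ]] [ 92.56907693 522.02489739 383.22119904]
```

View pics/top0.png

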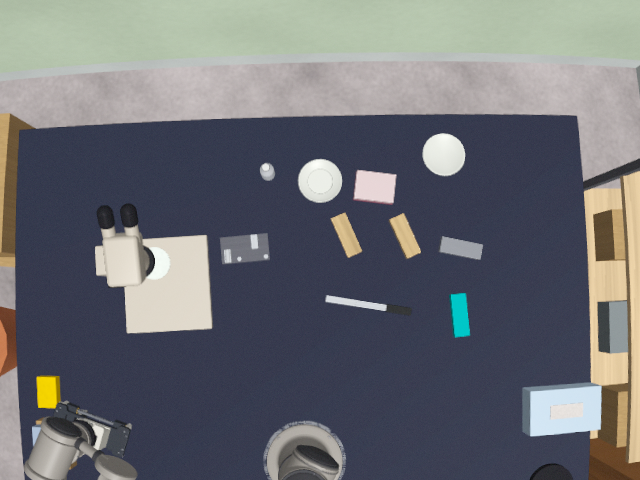

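View pics/scene0.png

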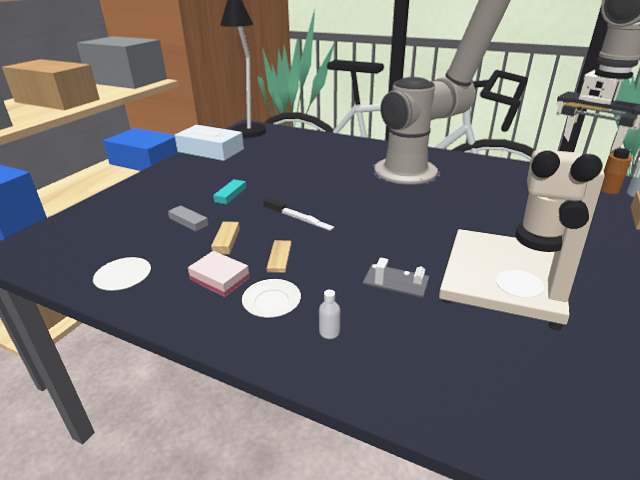

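The top view shows the microscope base at about (125–212, 236–332), the jack at (220–270, 234–264) and the bar from (326,298) to (410,311) with its tip left. Two pale wood blocks, at top (346,235) and (405,236), could be the packer. The grey (461,248) and turquoise (460,315) blocks are decoys. I'll enlarge a scene crop to compare the two thicknesses.

```bash
python3 - <<'E'
from h import *
a=cv2.imread("pics/top0.png");b=cv2.imread("pics/scene0.png")
c=cv2.resize(b[205:290,195:305],None,fx=5,fy=5,interpolation=cv2.INTER_CUBIC)
d=cv2.resize(a[220:345,210:425],(800,465),interpolation=cv2.INTER_CUBIC)
cv2.imwrite("pics/c1.png",c);cv2.imwrite("pics/c2.png",d)
hsv=cv2.cvtColor(a,cv2.COLOR_BGR2HSV)
wood=cv2.inRange(hsv,(10,70,120),(25,255,255)); wood[:,:300]=0;wood[:,450:]=0;wood[:200]=0;wood[270:]=0
for cn in cv2.findContours(wood,0,2)[0]:
    if cv2.contourArea(cn)>100:
        q=cv2.boxPoints(cv2.minAreaRect(cn)); w=onplane("top",q,20); print("wood",q.mean(0),w[:,:2].round().tolist(),w.mean(0).round(1))
roi=(a[:,:,0]<60)&0
E
```

```text
wood [404.9452  235.47946] [[675.0, -253.0], [693.0, -295.0], [580.0, -342.0], [562.0, -300.0]] [ 627.4 -297.2   20. ]
wood [346.08362 234.61966] [[681.0, -89.0], [699.0, -130.0], [586.0, -176.0], [569.0, -134.0]] [ 633.7 -132.    20. ]
```

View pics/c1.png

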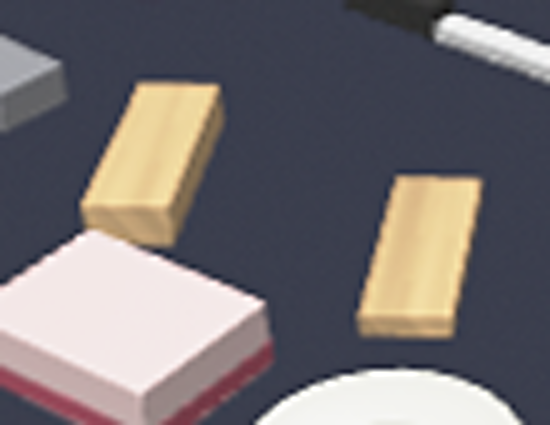

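View pics/c2.png

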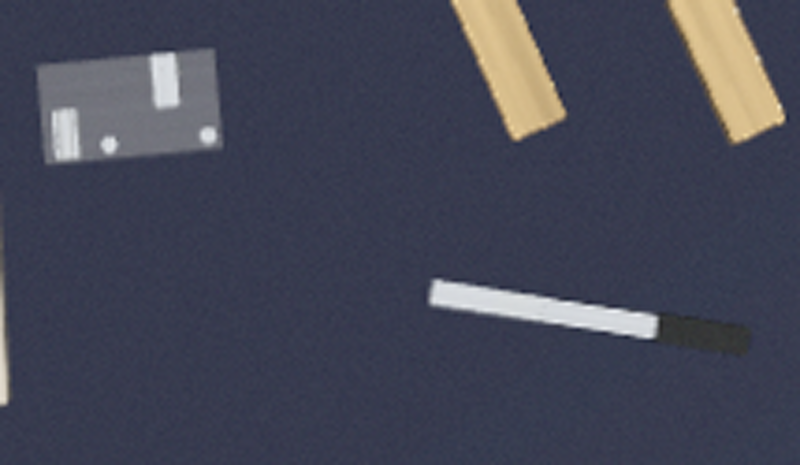

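In the enlarged crop, the left block (scene 225,237 and top 405,236) has a side face about twice as tall as the right one (scene 280,256 and top 346,235). So the thicker packer is at about world (627,-297). Next I'll locate the jack, bar and microscope edge.

```bash
python3 - <<'E'
from h import *
k=215/800
f=lambda l:[(210+(x+.5)*k-.5,220+(y+.5)*125/465-.5) for x,y in l]
P=onplane("top",f([(38,66),(215,49),(222,148),(46,163)]),5)[:,:2]
print("plate",P.round(1).tolist(), [np.linalg.norm(P[i]-P[i-1]).round(1) for i in range(4)])
# order: (x+55,y+20),(55,-115),(-20,-115),(-20,20)
J=np.array([(55,20),(55,-115),(-20,-115),(-20,20)],float)
A=J-J.mean(0);B=P-P.mean(0);th=np.arctan2((A[:,0]*B[:,1]-A[:,1]*B[:,0]).sum(),(A*B).sum())
R=np.array([[np.cos(th),-np.sin(th)],[np.sin(th),np.cos(th)]]);o=P.mean(0)-R@J.mean(0)
print("jack",o.round(1),th, "keeper",(o+R@[25,-80]).round(1))
print("fulc",onplane("top",f([(65,134)]),28).round(1))
b=onplane("top",f([(431,292),(657,327),(748,339)]),10)[:,:2]
b[0]=onplane("top",f([(431,292)]),4)[0,:2];b[2]=onplane("top",f([(748,339)]),22)[0,:2]
print("bar",b.round(1).tolist(),np.linalg.norm(b[2]-b[0]),np.arctan2(*(b[0]-b[2])[::-1]))
a=cv2.imread("pics/top0.png");hsv=cv2.cvtColor(a,cv2.COLOR_BGR2HSV)
# microscope lean side
for r in range(240,330,10): print(r,[tuple(int(v) for v in a[r,c]) for c in range(204,216,1)])
E
```

```text
plate [[635.4, 223.2], [645.1, 88.2], [570.1, 84.3], [561.7, 218.0]] [np.float64(73.9), np.float64(135.3), np.float64(75.2), np.float64(134.0)]
jack [582.5 199.7] 0.06562924490676193 keeper [612.7 121.5]
fulc [[582.1 200.1  28. ]]
bar [[458.1, -70.5], [427.4, -239.5], [416.8, -306.3]] 239.32984793731552 1.397523464993922
240 [(202, 215, 223), (200, 213, 220), (163, 177, 184), (100, 103, 106), (83, 70, 68), (80, 61, 59), (78, 58, 54), (78, 57, 54), (81, 63, 57), (81, 62, 57), (77, 56, 56), (79, 59, 58)]
250 [(204, 216, 224), (204, 217, 224), (194, 208, 215), (151, 164, 171), (88, 84, 87), (76, 59, 53), (76, 55, 53), (78, 59, 56), (77, 57, 55), (79, 58, 56), (80, 60, 57), (80, 60, 57)]
260 [(202, 216, 223), (203, 216, 223), (203, 216, 223), (173, 187, 194), (112, 116, 124), (83, 69, 69), (80, 60, 56), (79, 60, 55), (81, 61, 59), (77, 55, 53), (79, 60, 56), (79, 59, 55)]
270 [(204, 216, 223), (203, 216, 224), (205, 218, 224), (197, 211, 218), (157, 169, 178), (84, 80, 81), (79, 58, 55), (78, 58, 57), (77, 57, 54), (79, 57, 54), (79, 61, 57), (74, 55, 50)]
280 [(204, 217, 224), (203, 216
[... 237 characters left out ...]
, 211, 219), (162, 176, 182), (88, 89, 90), (82, 66, 62), (76, 57, 53), (80, 60, 56), (78, 59, 55), (75, 56, 54)]
300 [(205, 218, 225), (204, 218, 224), (205, 218, 225), (205, 218, 224), (205, 218, 225), (195, 209, 215), (150, 162, 168), (87, 82, 83), (78, 60, 58), (81, 62, 56), (81, 61, 58), (80, 61, 56)]
310 [(205, 218, 225), (205, 218, 225), (205, 218, 224), (204, 217, 224), (205, 218, 224), (202, 215, 222), (178, 191, 198), (95, 100, 105), (82, 69, 70), (79, 58, 54), (79, 59, 57), (78, 56, 54)]
320 [(204, 217, 224), (204, 218, 225), (205, 218, 225), (206, 218, 225), (205, 218, 225), (206, 219, 226), (203, 215, 223), (169, 182, 190), (95, 93, 97), (77, 58, 54), (78, 58, 56), (79, 60, 56)]
```

Request:
{"fn": "carry_out", "kwargs": {"plan": [{"tx": 30, "ty": -40, "rz": -0.12}, {"tx": 30, "ty": -40, "rz": -0.12}, {"tx": 30, "ty": -40, "rz": -0.12}, {"tx": 30, "ty": -40, "rz": -0.12}, {"tx": 30, "ty": -40, "rz": -0.12}, {"tx": 20, "ty": -45, "rz": -0.12}, {"tx": 20, "ty": -45, "rz": -0.12}, {"tx": 20, "ty": -45, "rz": -0.12}, {"tx": 10, "ty": -48, "rz": -0.12}, {"tx": 10, "ty": -48, "rz": -0.12}, {"tx": 10, "ty": -48, "rz": -0.12}, {"tx": 10, "ty": -48, "rz": -0.1}]}}

```text
invalid input at $.plan[0]: expected keys tx, ty, tz, rx, ry, rz
```

Request:
{"fn": "carry_out", "kwargs": {"plan": [{"tx": 5, "ty": -48}, {"tx": 2, "ty": -48}, {"ty": -48}, {"ty": -20}, {}]}}

```text
invalid input at $.plan[0]: expected keys tx, ty, tz, rx, ry, rz
```

```bash
python3 - <<'E'
from h import *
o=bot.get_obs(); m=bot.camera_model("wrist")
a=snap("wrist","w1"); print(o["tool_pos"],o["tcp_rot"],o["time"])
np.save("m1.npy",m,allow_pickle=True)
g=cv2.cvtColor(a,cv2.COLOR_BGR2HSV)
for nm,mask,z in(("white",cv2.inRange(g,(0,0,130),(180,70,255)),7),("dark",cv2.inRange(g,(0,0,0),(180,110,55)),22)):
    for cn in cv2.findContours(mask,0,2)[0]:
        if cv2.contourArea(cn)>800:
            q=cv2.boxPoints(cv2.minAreaRect(cn)); print(nm,q.round().tolist(),onplane(m,q,z)[:,:2].round(1).tolist())
E
```

```text
[164.86880817 498.09432217 226.14616686] [-3.14034408e+00 -1.82934151e-04  2.82177924e+00] 0.1
white [[78.0, 343.0], [555.0, 341.0], [555.0, 426.0], [78.0, 428.0]] [[226.1, 229.1], [371.4, 677.5], [473.0, 661.9], [317.7, 181.8]]
white [[427.0, 295.0], [454.0, 267.0], [528.0, 335.0], [501.0, 364.0]] [[284.2, 569.4], [263.8, 600.2], [356.5, 652.8], [380.0, 621.4]]
white [[105.0, 335.0], [178.0, 266.0], [205.0, 295.0], [132.0, 363.0]] [[226.8, 259.1], [183.0, 356.3], [217.2, 369.1], [263.8, 270.6]]
white [[511.0, 0.0], [639.0, 0.0], [639.0, 67.0], [511.0, 67.0]] [[59.2, 694.6], [90.3, 792.4], [140.9, 786.2], [108.3, 684.7]]
dark [[515.0, 416.0], [531.0, 302.0], [586.0, 310.0], [569.0, 424.0]] [[432.1, 619.3], [313.6, 657.0], [337.9, 704.2], [459.8, 670.5]]
dark [[46.0, 310.0], [102.0, 301.0], [121.0, 429.0], [65.0, 437.0]] [[180.3, 228.1], [189.0, 282.1], [322.5, 237.0], [314.3, 176.8]]
dark [[411.0, 305.0], [436.0, 288.0], [469.0, 337.0], [445.0, 354.0]] [[281.0, 550.8], [271.7, 576.5], [330.1, 594.9], [340.5, 568.5]]
dark [[163.0, 337.0], [197.0, 288.0], [222.0, 305.0], [188.0, 354.0]] [[239.9, 321.4], [204.0, 370.8], [226.7, 385.9], [263.9, 336.4]]
```

View pics/w1.png

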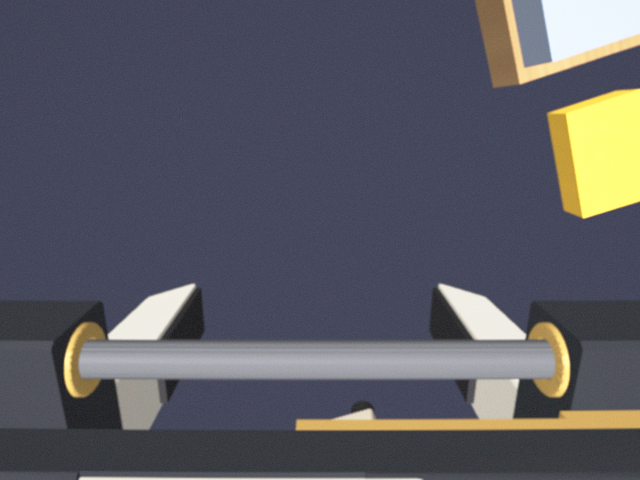

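This wrist view was taken before any move, because the rows need all six keys. It shows the fingertips at about (200,290) and (435,290), and the area above row 280 is unobstructed.

Request:
{"fn": "carry_out", "kwargs": {"plan": [{"tx": 30, "ty": -40, "tz": 0, "rx": 0, "ry": 0, "rz": -0.12}, {"tx": 30, "ty": -40, "tz": 0, "rx": 0, "ry": 0, "rz": -0.12}, {"tx": 30, "ty": -40, "tz": 0, "rx": 0, "ry": 0, "rz": -0.12}, {"tx": 30, "ty": -40, "tz": 0, "rx": 0, "ry": 0, "rz": -0.12}, {"tx": 30, "ty": -40, "tz": 0, "rx": 0, "ry": 0, "rz": -0.12}, {"tx": 20, "ty": -45, "tz": 0, "rx": 0, "ry": 0, "rz": -0.12}, {"tx": 20, "ty": -45, "tz": 0, "rx": 0, "ry": 0, "rz": -0.12}, {"tx": 20, "ty": -45, "tz": 0, "rx": 0, "ry": 0, "rz": -0.12}, {"tx": 10, "ty": -48, "tz": 0, "rx": 0, "ry": 0, "rz": -0.12}, {"tx": 10, "ty": -48, "tz": 0, "rx": 0, "ry": 0, "rz": -0.12}, {"tx": 10, "ty": -48, "tz": 0, "rx": 0, "ry": 0, "rz": -0.12}, {"tx": 10, "ty": -48, "tz": 0, "rx": 0, "ry": 0, "rz": -0.1}]}}

```text
time: 1.35
tool_pos: [414.9, -30.6, 226.8]
tcp_rot: [3.141, -0.0, 1.397]
contact_force: [1.0, 0.8, 0.6]
grip_width: 91.9
finger_force: 0.0
```

Request:
{"fn": "carry_out", "kwargs": {"plan": [{"tx": 5, "ty": -48, "tz": 0, "rx": 0, "ry": 0, "rz": 0}, {"tx": 2, "ty": -48, "tz": 0, "rx": 0, "ry": 0, "rz": 0}, {"tx": 0, "ty": -48, "tz": 0, "rx": 0, "ry": 0, "rz": 0}, {"tx": 0, "ty": -48, "tz": 0, "rx": 0, "ry": 0, "rz": 0}, {"tx": 0, "ty": 0, "tz": 0, "rx": 0, "ry": 0, "rz": 0}]}}

```text
time: 1.85
tool_pos: [421.7, -225.7, 226.2]
tcp_rot: [3.141, 0.002, 1.396]
contact_force: [0.4, 0.4, -0.7]
grip_width: 92.1
finger_force: 0.0
```

```bash
python3 - <<'E'
from h import *
o=bot.get_obs(); m=bot.camera_model("wrist")
a=snap("wrist","w2"); print(o["tool_pos"],o["tcp_rot"],o["time"],o["joint_positions"].round(2))
g=cv2.cvtColor(a,cv2.COLOR_BGR2HSV)
for nm,mask,z in(("white",cv2.inRange(g,(0,0,130),(180,70,255)),7),("dark",cv2.inRange(g,(0,0,0),(180,110,55)),22)):
    for cn in cv2.findContours(mask,0,2)[0]:
        if cv2.contourArea(cn)>800:
            q=cv2.boxPoints(cv2.minAreaRect(cn)); print(nm,q.round().tolist(),onplane(m,q,z)[:,:2].round(1).tolist())
E
```

```text
[ 421.69652784 -225.70869405  226.24581915] [3.14130214e+00 1.71150964e-03 1.39618686e+00] 1.85 [-0.65  0.26  1.65 -0.    1.24 -0.48]
white [[78.0, 356.0], [554.0, 354.0], [554.0, 427.0], [78.0, 429.0]] [[159.7, -339.7], [628.5, -419.6], [627.9, -509.1], [130.4, -424.5]]
white [[107.0, 335.0], [179.0, 269.0], [204.0, 296.0], [132.0, 363.0]] [[195.5, -322.4], [284.3, -267.0], [300.8, -298.3], [211.1, -356.4]]
white [[428.0, 296.0], [453.0, 268.0], [526.0, 335.0], [501.0, 363.0]] [[510.0, -334.9], [536.6, -310.8], [601.8, -393.6], [575.1, -420.8]]
white [[503.0, 277.0], [622.0, 207.0], [630.0, 220.0], [510.0, 289.0]] [[581.9, -327.2], [692.4, -279.0], [699.2, -291.7], [587.9, -341.0]]
white [[492.0, 261.0], [614.0, 188.0], [621.0, 200.0], [500.0, 273.0]] [[573.1, -309.7], [684.1, -259.7], [690.8, -272.0], [579.1, -322.9]]
white [[316.0, 213.0], [317.0, 2.0], [341.0, 2.0], [340.0, 213.0]] [[419.2, -236.6], [449.8, -68.7], [468.6, -72.1], [440.6, -240.5]]
dark [[515.0, 417.0], [519.0, 380.0], [573.0, 386.0], [569.0, 423.0]] [[580.5, -474.7], [586.4, -431.4], [639.1, -448.5], [634.7, -492.7]]
dark [[528.0, 301.0], [639.0, 301.0], [639.0, 384.0], [528.0, 384.0]] [[597.8, -348.5], [700.1, -366.8], [704.1, -458.3], [595.0, -438.1]]
dark [[-0.0, 301.0], [639.0, 301.0], [639.0, 479.0], [0.0, 479.0]] [[117.8, -264.7], [700.1, -366.8], [710.1, -579.8], [36.9, -461.6]]
dark [[411.0, 304.0], [436.0, 287.0], [471.0, 339.0], [446.0, 356.0]] [[490.8, -332.5], [515.3, -319.5], [543.4, -378.3], [518.2, -392.6]]
dark [[161.0, 339.0], [197.0, 287.0], [223.0, 304.0], [187.0, 356.0]] [[255.4, -327.6], [302.0, -282.1], [320.9, -303.2], [274.4, -350.1]]
```

View pics/w2.png

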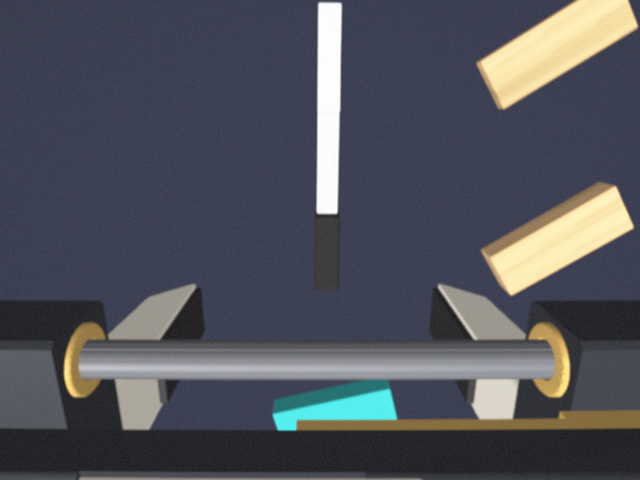

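The wrist view shows the bar straight ahead: blade from (329,2) to (328,213), sleeve to row 289 at column 327. That agrees with the top view, so I'll descend onto the handle and grip.

Request:
{"fn": "carry_out", "kwargs": {"plan": [{"tx": 2, "ty": -25, "tz": -30, "rx": 0, "ry": 0, "rz": 0}, {"tx": 0, "ty": -25, "tz": -40, "rx": 0, "ry": 0, "rz": 0}, {"tx": 0, "ty": 0, "tz": -50, "rx": 0, "ry": 0, "rz": 0}, {"tx": 0, "ty": 0, "tz": -50, "rx": 0, "ry": 0, "rz": 0}, {"tx": 0, "ty": 0, "tz": -35, "rx": 0, "ry": 0, "rz": 0}, {"tx": 0, "ty": 0, "tz": -18, "rx": 0, "ry": 0, "rz": 0}, {"tx": 0, "ty": 0, "tz": 0, "rx": 0, "ry": 0, "rz": 0}]}}

```text
time: 2.6
tool_pos: [423.2, -268.0, 2.0]
tcp_rot: [-3.138, -0.003, 1.403]
contact_force: [-0.2, 0.9, 0.7]
grip_width: 91.6
finger_force: 0.0
```

Request:
{"fn": "carry_out", "kwargs": {"plan": [{"tx": 0, "ty": 0, "tz": 0, "rx": 0, "ry": 0, "rz": 0}, {"tx": 0, "ty": 0, "tz": 0, "rx": 0, "ry": 0, "rz": 0}, {"tx": 0, "ty": 0, "tz": 0, "rx": 0, "ry": 0, "rz": 0}, {"tx": 0, "ty": 0, "tz": 0, "rx": 0, "ry": 0, "rz": 0}, {"tx": 0, "ty": 0, "tz": 0, "rx": 0, "ry": 0, "rz": 0}, {"tx": 0, "ty": 0, "tz": 0, "rx": 0, "ry": 0, "rz": 0}, {"tx": 0, "ty": 0, "tz": 0, "rx": 0, "ry": 0, "rz": 0}], "gripper": 1}}

```text
time: 3.3
tool_pos: [424.0, -270.6, 3.8]
tcp_rot: [3.141, 0.0, 1.402]
contact_force: [-0.6, -0.3, 0.2]
grip_width: 40.5
finger_force: 0.0
```

Request:
{"fn": "carry_out", "kwargs": {"plan": [{"tx": 0, "ty": 0, "tz": 0, "rx": 0, "ry": 0, "rz": 0}, {"tx": 0, "ty": 0, "tz": 0, "rx": 0, "ry": 0, "rz": 0}, {"tx": 0, "ty": 0, "tz": 0, "rx": 0, "ry": 0, "rz": 0}, {"tx": 0, "ty": 0, "tz": 0, "rx": 0, "ry": 0, "rz": 0}, {"tx": 0, "ty": 0, "tz": 0, "rx": 0, "ry": 0, "rz": 0}, {"tx": 0, "ty": 0, "tz": 0, "rx": 0, "ry": 0, "rz": 0}]}}

```text
time: 3.9
tool_pos: [423.9, -270.6, 3.7]
tcp_rot: [-3.141, -0.0, 1.402]
contact_force: [-1.1, 0.7, 0.3]
grip_width: 21.5
finger_force: 30.0
```

Request:
{"fn": "carry_out", "kwargs": {"plan": [{"tx": 0, "ty": 0, "tz": 20, "rx": 0, "ry": 0, "rz": 0}, {"tx": 0, "ty": 0, "tz": 30, "rx": 0, "ry": 0, "rz": 0}, {"tx": 10, "ty": 15, "tz": 35, "rx": 0, "ry": 0, "rz": 0.02}, {"tx": 22, "ty": 30, "tz": 30, "rx": 0, "ry": 0, "rz": 0.03}, {"tx": 25, "ty": 30, "tz": 25, "rx": 0, "ry": 0, "rz": 0.03}, {"tx": 25, "ty": 30, "tz": 20, "rx": 0, "ry": 0, "rz": 0.03}, {"tx": 25, "ty": 30, "tz": 15, "rx": 0, "ry": 0, "rz": 0.03}, {"tx": 25, "ty": 30, "tz": 5, "rx": 0, "ry": 0, "rz": 0.03}, {"tx": 20, "ty": 30, "tz": 0, "rx": 0, "ry": 0, "rz": 0}, {"tx": 8, "ty": 10, "tz": 0, "rx": 0, "ry": 0, "rz": 0}, {"tx": 0, "ty": 0, "tz": 0, "rx": 0, "ry": 0, "rz": 0}, {"tx": 0, "ty": 0, "tz": 0, "rx": 0, "ry": 0, "rz": 0}]}}

```text
time: 5.1
tool_pos: [583.2, -66.1, 183.0]
tcp_rot: [-3.14, 0.0, 1.572]
contact_force: [-0.4, 0.4, -3.0]
grip_width: 21.8
finger_force: 30.0
```

```bash
python3 - <<'E'
from h import *
import pickle
o=bot.get_obs(); m=bot.camera_model("wrist")
a=snap("wrist","w3"); print(o["tool_pos"],o["tcp_rot"],o["time"],o["contact_force"],o["grip_width"],o["finger_force"])
pickle.dump(m,open("m3.pkl","wb"))
# predicted jack in this view
t=0.0656;R=np.array([[np.cos(t),-np.sin(t)],[np.sin(t),np.cos(t)]])
for p,z in(((-20,20),5),((55,20),5),((55,-115),5),((-20,-115),5),((-18,0),28),((18,0),28),((12,-71),50.5),((12,-89),50.5),((-60,55),13.6)):
    w=np.array([582.3,199.9])+R@p; print(p,proj(m,[*w,z]).round(0).tolist())
E
```

```text
[583.24940092 -66.11562756 183.01163392] [-3.13978971e+00  2.46578562e-04  1.57198068e+00] 5.1 [-0.36490363  0.36263921 -3.04056083] 21.780280237931485 29.98434752225876
(-20, 20) [[282.0, -233.0]]
(55, 20) [[403.0, -242.0]]
(55, -115) [[405.0, -4.0]]
(-20, -115) [[298.0, 3.0]]
(-18, 0) [[286.0, -222.0]]
(18, 0) [[347.0, -226.0]]
(12, -71) [[345.0, -104.0]]
(12, -89) [[346.0, -68.0]]
(-60, 55) [[209.0, -310.0]]
```

View pics/w3.png

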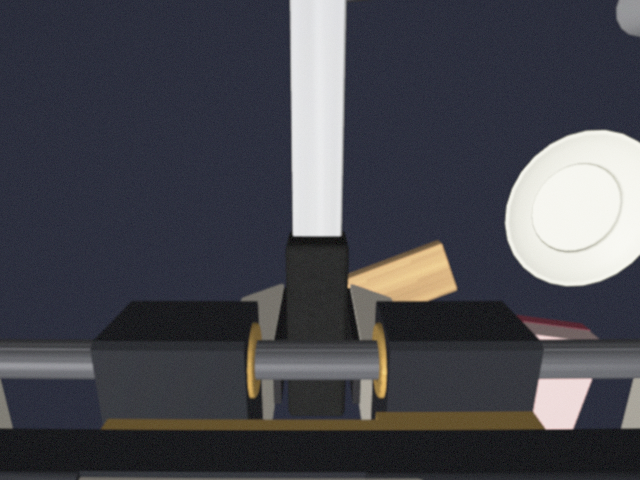

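The bar is gripped straight: sleeve front at (317,236), blade centred near column 318. The jack is out of view, so I'll move higher and forward to look down at the jack and edge.

Request:
{"fn": "carry_out", "kwargs": {"plan": [{"tx": -5, "ty": 30, "tz": 15, "rx": 0, "ry": 0, "rz": 0}, {"tx": -5, "ty": 35, "tz": 15, "rx": 0, "ry": 0, "rz": 0}, {"tx": -5, "ty": 35, "tz": 10, "rx": 0, "ry": 0, "rz": 0}, {"tx": -5, "ty": 25, "tz": 0, "rx": 0, "ry": 0, "rz": 0}, {"tx": -5, "ty": 0, "tz": 0, "rx": 0, "ry": 0, "rz": 0}, {"tx": 0, "ty": 0, "tz": 0, "rx": 0, "ry": 0, "rz": 0}]}}

```text
time: 5.75
tool_pos: [558.1, 58.4, 223.7]
tcp_rot: [-3.141, 0.001, 1.572]
contact_force: [-0.6, 0.2, -2.3]
grip_width: 21.8
finger_force: 30.0
```

```bash
python3 - <<'E'
from h import *
import pickle
m=pickle.load(open("m3.pkl","rb"))
print("sleeve front",onplane(m,[(290,235),(345,235)],201.3).round(1).tolist(),"blade",onplane(m,[(292,230),(342,230),(290,5),(346,5)],189.3).round(1).tolist())
o=bot.get_obs(); m=bot.camera_model("wrist")
a=snap("wrist","w4"); print(o["tool_pos"],o["tcp_rot"],o["time"])
pickle.dump(m,open("m4.pkl","wb"))
t=0.0656;R=np.array([[np.cos(t),-np.sin(t)],[np.sin(t),np.cos(t)]])
for p,z in(((-20,20),5),((55,20),5),((55,-115),5),((-20,-115),5),((-18,0),28),((18,0),28),((12,-71),50.5),((12,-89),50.5),((-60,55),13.6)):
    w=np.array([582.3,199.9])+R@p; print(p,proj(m,[*w,z]).round(0).tolist())
E
```

```text
sleeve front [[574.4, -29.6, 201.3], [592.8, -29.6, 201.3]] blade [[574.4, -31.2, 189.3], [592.5, -31.1, 189.3], [574.7, 42.7, 189.3], [592.4, 42.7, 189.3]]
[558.11462219  58.41999552 223.73592925] [-3.14088723e+00  7.19220678e-04  1.57151080e+00] 5.75
(-20, 20) [[321.0, 1.0]]
(55, 20) [[416.0, -5.0]]
(55, -115) [[416.0, 167.0]]
(-20, -115) [[330.0, 172.0]]
(-18, 0) [[325.0, 23.0]]
(18, 0) [[373.0, 20.0]]
(12, -71) [[372.0, 119.0]]
(12, -89) [[372.0, 143.0]]
(-60, 55) [[265.0, -49.0]]
```

View pics/w4.png

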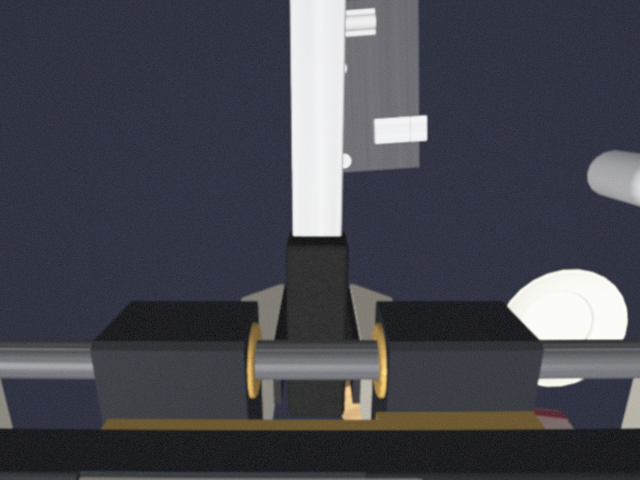

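The wrist view shows the fulcrum end at (376,22), the keeper arm end at (374,131) and the plate corner at (419,167). That puts the jack origin at about (583.5,199) with yaw 0.066. Next I'll tilt the bar and bring it to a pre-insertion pose 100 mm back along its axis.

Request:
{"fn": "carry_out", "kwargs": {"plan": [{"tx": 8, "ty": -24, "tz": 0, "rx": -0.125, "ry": 0, "rz": 0}, {"tx": 9, "ty": -25, "tz": 0, "rx": -0.125, "ry": 0, "rz": 0}, {"tx": 10, "ty": -24, "tz": -10, "rx": -0.125, "ry": 0, "rz": 0.005}, {"tx": 0, "ty": 0, "tz": -30, "rx": 0, "ry": 0, "rz": 0}, {"tx": 0, "ty": 0, "tz": -30, "rx": 0, "ry": 0, "rz": 0}, {"tx": 0, "ty": 0, "tz": -25, "rx": 0, "ry": 0, "rz": 0}, {"tx": 0, "ty": 0, "tz": -12, "rx": 0, "ry": 0, "rz": 0}, {"tx": 0, "ty": 0, "tz": 0, "rx": 0, "ry": 0, "rz": 0}, {"tx": 0, "ty": 0, "tz": 0, "rx": 0, "ry": 0, "rz": 0}]}}

```text
time: 6.7
tool_pos: [586.7, -14.4, 117.7]
tcp_rot: [3.141, 0.375, 1.575]
contact_force: [-0.2, -0.5, -2.7]
grip_width: 22.1
finger_force: 30.0
```

```bash
cat >> h.py <<'E'
from scipy.spatial.transform import Rotation as Ro
def bar(o=None):  # tip underside and bar axis from tool pose (grasp at bar x=-86, z=3.7)
    o=o or bot.get_obs(); R=Ro.from_euler("xyz",o["tcp_rot"]).as_matrix()
    u=R[:,0]; n=-R[:,2]; p=o["tool_pos"]
    return p+u*206-n*3.7,u,n
JO=np.array([583.5,199.2]);JT=.0656
def jack(p): c,s=np.cos(JT),np.sin(JT); return np.array([[c,s],[-s,c]])@(np.array(p)[:2]-JO)
E
python3 - <<'E'
from h import *
o=bot.get_obs();t,u,n=bar(o);print(o["tool_pos"].round(1),"tip",t.round(1),"jack",jack(t).round(1),"u",u.round(3),"slope",np.arcsin(-u[2]))
print("roll n",n.round(3), "to target",(np.array([584.3,78.4,79.9])-o["tool_pos"]).round(1),"keeper",jack(t-u*153/1).round(1),o["contact_force"])
E
```

```text
[586.7 -14.4 117.7] tip [585.8 175.9  38.7] jack [  0.8 -23.4] u [-0.004  0.93  -0.366] slope 0.37515267228949056
roll n [-0.002  0.366  0.93 ] to target [ -2.4  92.8 -37.8] keeper [  -7.9 -165.5] [-0.15447651 -0.50693288 -2.72401512]
```

```bash
cat >> h.py <<'E'
def scenebar(f):
    """tip of the blade seen in the scene view vs predicted, from contour of bright pixels near the bar"""
    a=snap("scene",f); t,u,n=bar(); y=np.cross(n,u)
    bx=np.array([t+y*s*9+n*4*k-u*d for d in(0,70) for s in(-1,1) for k in(0,1)])
    return a,proj("scene",bx)
E
python3 - <<'E'
from h import *
a,p=scenebar("s1"); print(p.round(1).tolist())
t,u,n=bar()
for d in(0,30,70,100,150): print(d,proj("scene",t+n*4-u*d).round(1).tolist())
x0,x1=int(p[:,0].min())-15,int(p[:,0].max())+15;y0,y1=int(p[:,1].min())-15,int(p[:,1].max())+15
g=a[y0:y1,x0:x1].max(2)
print(x0,y0)
for r in g[::2,::2]: print("".join(" .:-=+*#%@"[min(9,int(v)//26)] for v in r))
E
```

```text
[[407.4, 267.5], [408.2, 266.3], [409.6, 263.2], [410.4, 262.0], [380.1, 251.2], [380.9, 249.9], [382.7, 247.1], [383.4, 245.9]]
0 [[409.3, 264.1]]
30 [[397.6, 257.1]]
70 [[382.1, 247.9]]
100 [[370.7, 241.1]]
150 [[351.8, 229.8]]
365 230
:::::-:----:--::-:-::-::----::
#-::-:::--:----:-::----:-:----
@@#::-::--:-----:::-::::--:-:-
%@@%=::-:------::::---::--::::
#%@%@#-::::-:::--:-:--::-----:
**#%%@%%=::-:--::-:---:::-::--
:+#*#%%%%*::-:--:-:-:-::-::::-
::-**##%%%#:::-::---:----:----
:-::=*%#%%%%-:-:-:-:::-:--::--
-:-::-*##%%%%=:--:--:----:::::
--:---:=##%%%%-:---::-:---:--:
---:--:::+##%@@#::-----:--:::-
------:--:-*%@@@%+:::::----::-
:-:----:::::=#%@@@%-::----:-::
:--:-::*@@#-:-+%@@@@#::------:
-:::-::@@@@@:::-*%@@@%+:::-::-
::-:::=@@@@+:--::=#%@@*:-----:
:::-*%@@@@@-:----:-+%%::---::-
--:=@@%@@@*::::-::::-=:-:::=*:
-:-++*####+++==--::-::--::@@@#
-:=++*###*++++++++==-::::-@@%@
:-+++*###*++++++++++@@#=-%%@%@
:=+++*###*++++++++++%%+++@%@%#
-++++*###++++++++++++++++%##@*
+++++*###+++++++++++++++*####+
+++++*###+++++++++++++++*###*+
```

The scene contour puts the tip at about (408,263), against a predicted (409,264), so the bar isn't drooping in the grip. I'll insert along the bar axis.

Request:
{"fn": "carry_out", "kwargs": {"plan": [{"tx": -1, "ty": 14, "tz": -5.5, "rx": 0, "ry": 0, "rz": 0}, {"tx": -1, "ty": 14, "tz": -5.5, "rx": 0, "ry": 0, "rz": 0}, {"tx": -0.5, "ty": 14, "tz": -5.5, "rx": 0, "ry": 0, "rz": 0}, {"tx": 0, "ty": 14, "tz": -5.5, "rx": 0, "ry": 0, "rz": 0}, {"tx": 0, "ty": 9, "tz": -4, "rx": 0, "ry": 0, "rz": 0}, {"tx": 0, "ty": 0, "tz": 0, "rx": 0, "ry": 0, "rz": 0}]}}

```text
time: 7.35
tool_pos: [583.3, 53.3, 89.9]
tcp_rot: [-3.14, 0.375, 1.58]
contact_force: [-0.5, 0.6, -2.5]
grip_width: 21.6
finger_force: 30.0
```

Request:
{"fn": "carry_out", "kwargs": {"plan": [{"tx": 0, "ty": 5, "tz": -2, "rx": 0, "ry": 0, "rz": 0}, {"tx": 0, "ty": 5, "tz": -2, "rx": 0, "ry": 0, "rz": 0}, {"tx": 0, "ty": 5, "tz": -2, "rx": 0, "ry": 0, "rz": 0}, {"tx": 0, "ty": 5, "tz": -2, "rx": 0, "ry": 0, "rz": 0}, {"tx": 0, "ty": 5, "tz": -2, "rx": 0, "ry": 0, "rz": 0}, {"tx": 0, "ty": 3, "tz": -1.5, "rx": 0, "ry": 0, "rz": 0}, {"tx": 0, "ty": 0, "tz": 0, "rx": 0, "ry": 0, "rz": 0}, {"tx": 0, "ty": 0, "tz": 0, "rx": 0, "ry": 0, "rz": 0}]}}

```text
time: 8.15
tool_pos: [583.6, 79.7, 79.2]
tcp_rot: [-3.141, 0.375, 1.577]
contact_force: [0.3, 1.1, -1.4]
grip_width: 22.0
finger_force: 30.0
```

```bash
python3 - <<'E'
from h import *
o=bot.get_obs();t,u,n=bar(o);print(o["tool_pos"].round(1),"tip",t.round(1),"jack",jack(t).round(1),"slope",np.arcsin(-u[2]),"F",o["contact_force"].round(1),o["moment"].round(2))
h=np.hypot(u[0],u[1]);f=t-u*67.2/h;print("at fulcrum",jack(f).round(1),f[2],"keeper",jack(t-u*149.5/h).round(1))
E
```

```text
[583.6  79.7  79.2] tip [5.823e+02 2.700e+02 4.000e-01] jack [ 3.5 70.8] slope 0.3746398383341844 F [ 0.3  1.1 -1.4] [0.64 0.08 0.02]
at fulcrum [-0.5  3.7] 26.787693557688897 keeper [ -5.4 -78.5]
```

The bar is in place: tip at jack y≈70.8, resting on the fulcrum. I'll lever in two stages, following an arc about the crest.

Request:
{"fn": "carry_out", "kwargs": {"plan": [{"tx": 0, "ty": -2, "tz": 0.8, "rx": 0, "ry": 0, "rz": 0}, {"tx": 0, "ty": -2.1, "tz": -5.2, "rx": 0.042, "ry": 0, "rz": 0}, {"tx": 0, "ty": -1.9, "tz": -5.3, "rx": 0.042, "ry": 0, "rz": 0}, {"tx": 0, "ty": -1.6, "tz": -5.3, "rx": 0.041, "ry": 0, "rz": 0}, {"tx": 0, "ty": -1.4, "tz": -5.4, "rx": 0.042, "ry": 0, "rz": 0}, {"tx": 0, "ty": -1.2, "tz": -5.4, "rx": 0.042, "ry": 0, "rz": 0}, {"tx": 0, "ty": -0.9, "tz": -5.4, "rx": 0.041, "ry": 0, "rz": 0}, {"tx": 0, "ty": 0, "tz": 0, "rx": 0, "ry": 0, "rz": 0}, {"tx": 0, "ty": 0, "tz": 0, "rx": 0, "ry": 0, "rz": 0}]}}

```text
time: 9.05
tool_pos: [583.8, 68.3, 48.9]
tcp_rot: [3.14, 0.124, 1.576]
contact_force: [-0.7, 4.1, 3.1]
grip_width: 22.0
finger_force: 30.0
```

```bash
cat >> h.py <<'E'
def rep():
    o=bot.get_obs();t,u,n=bar(o);print(o["tool_pos"].round(1),"tip",t.round(1),"jack",jack(t).round(1),"slope",np.arcsin(-u[2]).round(3),"F",o["contact_force"].round(1),o["moment"].round(2))
    h=np.hypot(u[0],u[1])
    for y in(0,-80):
        j=jack(t);a=(j[1]-y)/h; q=t-u*a; print("at jack y",y,jack(q).round(1),"underside z",q[2].round(1))
E
python3 -c "from h import *;rep()"
```

```text
[583.8  68.3  48.9] tip [582.7 272.3  19.7] jack [ 4. 73.] slope 0.124 F [-0.7  4.1  3.1] [0.42 0.24 0.01]
at jack y 0 [-0.4  0.1] underside z 28.8
at jack y -80 [ -5.2 -79.7] underside z 38.8
```

Request:
{"fn": "carry_out", "kwargs": {"plan": [{"tx": 0, "ty": -0.7, "tz": -5.5, "rx": 0.041, "ry": 0, "rz": 0}, {"tx": 0, "ty": -0.5, "tz": -5.6, "rx": 0.042, "ry": 0, "rz": 0}, {"tx": 0, "ty": -0.3, "tz": -5.6, "rx": 0.042, "ry": 0, "rz": 0}, {"tx": 0, "ty": 0, "tz": -3, "rx": 0.02, "ry": 0, "rz": 0}, {"tx": 0, "ty": 0, "tz": 0, "rx": 0, "ry": 0, "rz": 0}, {"tx": 0, "ty": 0, "tz": 0, "rx": 0, "ry": 0, "rz": 0}, {"tx": 0, "ty": 0, "tz": 0, "rx": 0, "ry": 0, "rz": 0}]}}

```text
time: 9.75
tool_pos: [584.5, 66.8, 30.1]
tcp_rot: [3.137, -0.02, 1.577]
contact_force: [0.0, 3.8, 7.6]
grip_width: 21.4
finger_force: 30.0
```

```bash
python3 -c "from h import *;rep()"
```

```text
[584.5  66.8  30.1] tip [583.2 272.8  30.5] jack [ 4.6 73.5] slope -0.02 F [0.  3.8 7.6] [0.27 0.18 0.11]
at jack y 0 [0.2 0.1] underside z 29.0
at jack y -80 [ -4.5 -79.7] underside z 27.4
```

The bar is now past level, with its top at about z 37 at the keeper. I'll swing it +x under the keeper arm.

Request:
{"fn": "carry_out", "kwargs": {"plan": [{"tx": 4.8, "ty": -0.3, "tz": 0, "rx": 0, "ry": 0, "rz": 0.0367}, {"tx": 4.8, "ty": 0, "tz": 0, "rx": 0, "ry": 0, "rz": 0.0367}, {"tx": 4.8, "ty": 0.1, "tz": 0, "rx": 0, "ry": 0, "rz": 0.0367}, {"tx": 4.8, "ty": 0.2, "tz": 0, "rx": 0, "ry": 0, "rz": 0.0367}, {"tx": 4.8, "ty": 0.4, "tz": 0, "rx": 0, "ry": 0, "rz": 0.0367}, {"tx": 4.8, "ty": 0.6, "tz": 0, "rx": 0, "ry": 0, "rz": 0.0367}, {"tx": 0, "ty": 0, "tz": 0, "rx": 0, "ry": 0, "rz": 0}, {"tx": 0, "ty": 0, "tz": 0, "rx": 0, "ry": 0, "rz": 0}]}}

```text
time: 10.55
tool_pos: [614.3, 68.7, 30.4]
tcp_rot: [3.135, -0.02, 1.796]
contact_force: [1.8, 7.0, 6.1]
grip_width: 22.1
finger_force: 30.2
```

```bash
python3 -c "from h import *;rep()"
```

```text
[614.3  68.7  30.4] tip [568.4 269.6  30.9] jack [-10.5  71.2] slope -0.02 F [1.8 7.  6.1] [ 0.85 -0.25 -0.5 ]
at jack y 0 [0.8 0.9] underside z 29.4
at jack y -80 [ 13.5 -78.1] underside z 27.8
```

Request:
{"fn": "carry_out", "kwargs": {"plan": [{"tx": 0, "ty": 0, "tz": 1.5, "rx": -0.011, "ry": -0.0025, "rz": 0}, {"tx": 0, "ty": 0, "tz": 1.5, "rx": -0.011, "ry": -0.0025, "rz": 0}, {"tx": 0, "ty": 0, "tz": 1.5, "rx": -0.011, "ry": -0.0025, "rz": 0}, {"tx": 0, "ty": 0, "tz": 1, "rx": -0.01, "ry": -0.0025, "rz": 0}, {"tx": 0, "ty": 0, "tz": 0, "rx": 0, "ry": 0, "rz": 0}, {"tx": 0, "ty": 0, "tz": 0, "rx": 0, "ry": 0, "rz": 0}]}}

```text
time: 11.15
tool_pos: [614.1, 68.6, 35.7]
tcp_rot: [3.135, 0.024, 1.795]
contact_force: [2.6, 6.8, 4.0]
grip_width: 21.4
finger_force: 30.2
```

```bash
python3 -c "from h import *;rep()"
```

```text
[614.1  68.6  35.7] tip [568.3 269.3  27. ] jack [-10.6  70.9] slope 0.024 F [2.6 6.8 4. ] [ 0.82 -0.26 -0.54]
at jack y 0 [0.6 0.9] underside z 28.7
at jack y -80 [ 13.3 -78.1] underside z 30.6
```

Request:
{"fn": "carry_out", "kwargs": {"plan": [{"tx": 0, "ty": 0, "tz": 0.8, "rx": -0.006, "ry": -0.0015, "rz": 0}, {"tx": 0, "ty": 0, "tz": 0, "rx": 0, "ry": 0, "rz": 0}, {"tx": 0, "ty": 0, "tz": 0, "rx": 0, "ry": 0, "rz": 0}]}}

```text
time: 11.45
tool_pos: [614.1, 68.5, 35.9]
tcp_rot: [3.135, 0.03, 1.795]
contact_force: [4.0, 6.4, 0.3]
grip_width: 21.5
finger_force: 30.2
```

Request:
{"fn": "carry_out", "kwargs": {"plan": [{"tx": 0, "ty": 0, "tz": 0, "rx": 0, "ry": 0, "rz": 0}, {"tx": 0, "ty": 0, "tz": 0, "rx": 0, "ry": 0, "rz": 0}, {"tx": 0, "ty": 0, "tz": 0, "rx": 0, "ry": 0, "rz": 0}, {"tx": 0, "ty": 0, "tz": 0, "rx": 0, "ry": 0, "rz": 0}, {"tx": 0, "ty": 0, "tz": 0, "rx": 0, "ry": 0, "rz": 0}, {"tx": 0, "ty": 0, "tz": 0, "rx": 0, "ry": 0, "rz": 0}], "gripper": 0.45}}

```text
time: 12.05
tool_pos: [612.3, 67.7, 34.6]
tcp_rot: [3.14, 0.03, 1.797]
contact_force: [0.3, 0.4, 0.3]
grip_width: 50.4
finger_force: 0.0
```

```bash
python3 - <<'E'
from h import *
import pickle
o=bot.get_obs();print(o["contact_force"].round(1),o["grip_width"],o["finger_force"])
m=bot.camera_model("wrist");a=snap("wrist","w5");pickle.dump(m,open("m5.pkl","wb"))
b=snap("scene","s5")
# expected hooked pose (hand not tilted now)
for r in(0,20,40,60,80): 
    g=a[r].astype(int).min(1); print(r,np.flatnonzero(np.diff((g>130).astype(int))).tolist())
cv2.imwrite("pics/mix5.png",np.hstack([cv2.resize(a[:300,150:550],(400,300)),cv2.resize(b[200:310,350:590],(400,183)) if 0 else cv2.resize(b[150:330,350:590],(400,300))]))
E
```

```text
[0.3 0.4 0.3] 50.40081764206052 0.0
0 [299, 357]
20 [267, 356]
40 [272, 295, 299, 356]
60 [299, 355]
80 [299, 354]
```

View pics/mix5.png

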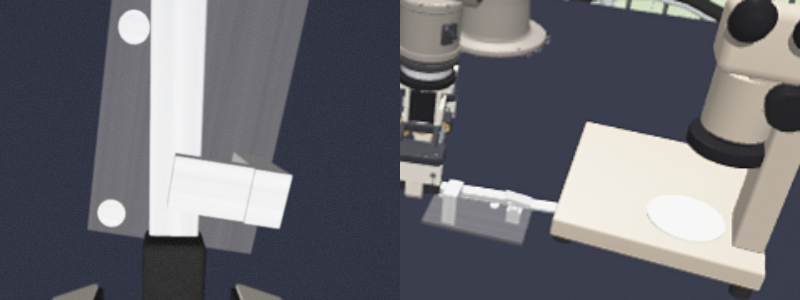

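The crop shows the blade lying under the keeper arm at (225,190) left, and the raised base carried on the tip at (555,207) right. The hand is free (0 N). I'll rise and go to the thicker packer.

Request:
{"fn": "carry_out", "kwargs": {"plan": [{"tx": 0, "ty": 0, "tz": 30, "rx": 0, "ry": 0, "rz": 0}, {"tx": 0, "ty": 0, "tz": 40, "rx": 0.029, "ry": 0.007, "rz": 0}, {"tx": -6, "ty": -20, "tz": 40, "rx": 0, "ry": 0, "rz": -0.14}, {"tx": -8, "ty": -42, "tz": 20, "rx": 0, "ry": 0, "rz": -0.14}, {"tx": -8, "ty": -42, "tz": 20, "rx": 0, "ry": 0, "rz": -0.14}, {"tx": -8, "ty": -46, "tz": 15, "rx": 0, "ry": 0, "rz": -0.14}, {"tx": -8, "ty": -46, "tz": 0, "rx": 0, "ry": 0, "rz": -0.14}, {"tx": -8, "ty": -46, "tz": 0, "rx": 0, "ry": 0, "rz": -0.14}, {"tx": -8, "ty": -46, "tz": 0, "rx": 0, "ry": 0, "rz": -0.14}, {"tx": -8, "ty": -46, "tz": 0, "rx": 0, "ry": 0, "rz": -0.14}, {"tx": -10, "ty": -46, "tz": 0, "rx": 0, "ry": 0, "rz": -0.14}, {"tx": -10, "ty": -25, "tz": 0, "rx": 0, "ry": 0, "rz": -0.14}], "gripper": 0}}

```text
time: 13.35
tool_pos: [529.2, -340.8, 199.4]
tcp_rot: [3.139, 0.001, 0.389]
contact_force: [-0.2, 0.1, -0.4]
grip_width: 92.0
finger_force: 0.0
```

Request:
{"fn": "carry_out", "kwargs": {"plan": [{"tx": 0, "ty": 0, "tz": 0, "rx": 0, "ry": 0, "rz": 0}, {"tx": 0, "ty": 0, "tz": 0, "rx": 0, "ry": 0, "rz": 0}]}}

```text
time: 13.55
tool_pos: [530.0, -337.3, 199.4]
tcp_rot: [3.141, 0.0, 0.397]
contact_force: [0.8, -1.0, 0.2]
grip_width: 92.1
finger_force: 0.0
```

```bash
python3 - <<'E'
from h import *
o=bot.get_obs(); m=bot.camera_model("wrist");a=snap("wrist","w6")
print(o["tool_pos"],o["tcp_rot"],o["time"])
hsv=cv2.cvtColor(a,cv2.COLOR_BGR2HSV)
w=cv2.inRange(hsv,(8,40,120),(28,255,255)); w[285:]=0
for cn in cv2.findContours(w,0,2)[0]:
    if cv2.contourArea(cn)>1500:
        r=cv2.minAreaRect(cn);q=cv2.boxPoints(r); X=onplane(m,q,24);print(q.round().tolist(),X[:,:2].round(1).tolist(),X.mean(0).round(1))
        pr=proj(m,[[*c,z] for z in(0,) for c in X[:,:2]]);print("base would be",pr.round().tolist())
        s=hsv[:,:,2].copy(); 
        p2=cv2.approxPolyDP(cn,4,True).reshape(-1,2);print("poly",p2.tolist())
        c=np.array(q).mean(0).astype(int); print("col profile",[int(v) for v in a[c[1],max(0,c[0]-75):c[0]+75:3].max(1)])
E
```

```text
[ 530.00943795 -337.34649584  199.36464455] [3.14078554e+00 4.59651216e-04 3.97101450e-01] 13.55
[[286.0, 0.0], [350.0, 0.0], [350.0, 153.0], [286.0, 153.0]] [[661.3, -259.3], [678.5, -300.4], [582.4, -343.2], [563.5, -298.3]] [ 621.4 -300.3   24. ]
base would be [[288.0, 8.0], [348.0, 8.0], [348.0, 150.0], [288.0, 150.0]]
poly [[286, 0], [289, 151], [345, 153], [350, 0]]
col profile [86, 86, 88, 90, 86, 85, 88, 89, 89, 87, 84, 88, 85, 91, 86, 213, 253, 254, 254, 254, 254, 254, 252, 253, 251, 253, 254, 254, 254, 254, 254, 254, 252, 253, 254, 185, 87, 90, 91, 84, 93, 88, 87, 88, 87, 88, 84, 85, 84, 89]
[[83.0, 0.0], [152.0, 0.0], [152.0, 58.0], [83.0, 58.0]] [[606.9, -128.1], [625.3, -173.0], [589.0, -184.1], [569.9, -137.7]] [ 597.8 -155.7   24. ]
base would be [[100.0, 8.0], [164.0, 8.0], [163.0, 62.0], [99.0, 62.0]]
poly [[83, 0], [91, 56], [152, 56], [147, 0]]
col profile [80, 81, 84, 86, 84, 86, 85, 86, 85, 88, 87, 81, 80, 86, 84, 227, 253, 253, 254, 252, 252, 252, 253, 252, 252, 252, 251, 247, 243, 244, 245, 249, 252, 251, 237, 131, 116, 84, 88, 88, 89, 85, 88, 85, 84, 87, 88, 87, 85, 83]
```

```bash
python3 - <<'E'
from h import *
m=bot.camera_model("wrist")
for z in(12,24):
    X=onplane(m,[(289,151.5),(345,153),(286.5,2),(350,2)],z)[:,:2]; e=(X[0]+X[1])/2; f=(X[2]+X[3])/2
    print(z,e.round(1),np.linalg.norm(X[0]-X[1]).round(1),np.linalg.norm(X[2]-X[3]).round(1),"axis",np.arctan2(*(f-e)[::-1]).round(3),"grip",(e+(f-e)/np.linalg.norm(f-e)*16).round(1))
E
```

```text
12 [ 572.6 -319.4] 44.2 45.9 axis 0.392 grip [ 587.4 -313.2]
24 [ 573.6 -318.9] 42.7 44.3 axis 0.392 grip [ 588.4 -312.8]
```

Request:
{"fn": "carry_out", "kwargs": {"plan": [{"tx": 20, "ty": 8, "tz": -25, "rx": 0, "ry": 0, "rz": 0}, {"tx": 20, "ty": 8.5, "tz": -35, "rx": 0, "ry": 0, "rz": 0}, {"tx": 18.5, "ty": 8, "tz": -40, "rx": 0, "ry": 0, "rz": -0.005}, {"tx": 0, "ty": 0, "tz": -45, "rx": 0, "ry": 0, "rz": 0}, {"tx": 0, "ty": 0, "tz": -30, "rx": 0, "ry": 0, "rz": 0}, {"tx": 0, "ty": 0, "tz": -17.5, "rx": 0, "ry": 0, "rz": 0}, {"tx": 0, "ty": 0, "tz": 0, "rx": 0, "ry": 0, "rz": 0}, {"tx": 0, "ty": 0, "tz": 0, "rx": 0, "ry": 0, "rz": 0}]}}

```text
time: 14.4
tool_pos: [589.7, -311.7, 7.8]
tcp_rot: [3.14, 0.0, 0.394]
contact_force: [0.5, 0.6, 1.6]
grip_width: 91.7
finger_force: 0.0
```

Request:
{"fn": "carry_out", "kwargs": {"plan": [{"tx": 0, "ty": 0, "tz": 0, "rx": 0, "ry": 0, "rz": 0}, {"tx": 0, "ty": 0, "tz": 0, "rx": 0, "ry": 0, "rz": 0}, {"tx": 0, "ty": 0, "tz": 0, "rx": 0, "ry": 0, "rz": 0}, {"tx": 0, "ty": 0, "tz": 0, "rx": 0, "ry": 0, "rz": 0}, {"tx": 0, "ty": 0, "tz": 0, "rx": 0, "ry": 0, "rz": 0}, {"tx": 0, "ty": 0, "tz": 0, "rx": 0, "ry": 0, "rz": 0}, {"tx": 0, "ty": 0, "tz": 0, "rx": 0, "ry": 0, "rz": 0}, {"tx": 0, "ty": 0, "tz": 0, "rx": 0, "ry": 0, "rz": 0}, {"tx": 0, "ty": 0, "tz": 0, "rx": 0, "ry": 0, "rz": 0}, {"tx": 0, "ty": 0, "tz": 0, "rx": 0, "ry": 0, "rz": 0}], "gripper": 1}}

```text
time: 15.4
tool_pos: [588.8, -312.8, 7.2]
tcp_rot: [3.14, 0.001, 0.392]
contact_force: [-0.2, -1.3, 0.6]
grip_width: 43.9
finger_force: 30.0
```

```bash
python3 - <<'E'
from h import *
t0=cv2.imread("pics/top0.png");t1=snap("top","top1")
for im,z in((t0,39.5),(t1,56)):
    pts=[]
    for r in range(240,328,4):
        g=im[r,190:222].max(1).astype(float); k=np.flatnonzero(g>145)[-1]; pts.append((190+k+(g[k]-145)/(g[k]-g[k+1]),r))
    pts=np.array(pts); X=onplane("top",pts,z); f=np.polyfit(X[:,0],X[:,1],1)
    # ends of the edge
    cs=[]
    for off in(4,10):
        c=int(pts[:,0].mean()-off-3); col=im[220:345,c].max(1).astype(float); on=np.flatnonzero(col>145)+220
        e=onplane("top",[(c,on[0]-.5),(c,on[-1]+.5)],z); cs.append(e[:,0].mean()); 
    xm=np.mean(cs); print("yaw",np.arctan(f[0]).round(4),"mid x",np.round(cs,1),"edge y at mid",np.polyval(f,xm).round(1),"jack",jack([xm,np.polyval(f,xm)]).round(1))
E
```

```text
yaw 0.0444 mid x [510.5 509.4] edge y at mid 250.0 jack [-70.1  55.5]Traceback (most recent call last):
  File "<stdin>", line 6, in <module>
IndexError: index 32 is out of bounds for axis 0 with size 32
```

```bash
python3 - <<'E'
from h import *
t0=cv2.imread("pics/top0.png");t1=cv2.imread("pics/top1.png")
for im,z in((t0,39.5),(t1,56)):
    pts=[]
    for r in list(range(240,246,2))+list(range(276,328,3)):
        g=im[r,190:216].max(1).astype(float); k=np.flatnonzero(g<145)[0]-1; pts.append((190+k+(g[k]-145)/(g[k]-g[k+1]),r))
    pts=np.array(pts); X=onplane("top",pts,z); f=np.polyfit(X[:,0],X[:,1],1)
    c=int(pts[:,0].min()-4); col=im[215:345,c].max(1).astype(float); on=np.flatnonzero(col>145)+215
    e=onplane("top",[(c,on[0]-.5),(c,on[-1]+.5)],z); xm=e[:,0].mean()
    print("yaw",np.arctan(f[0]).round(4),"x ends",e[:,0].round(1),"edge y at mid",np.polyval(f,xm).round(1),"jack",jack([xm,np.polyval(f,xm)]).round(1), "res",np.abs(np.polyval(f,X[:,0])-X[:,1]).max().round(1))
E
```

```text
yaw 0.0445 x ends [641.7 379.3] edge y at mid 250.1 jack [-69.5  55.6] res 0.8
yaw 0.0207 x ends [634.8 374.9] edge y at mid 252.0 jack [-75.   57.8] res 0.6
```

Request:
{"fn": "carry_out", "kwargs": {"plan": [{"tx": 0, "ty": 0, "tz": 30, "rx": 0, "ry": 0, "rz": 0}, {"tx": 0, "ty": 0, "tz": 43, "rx": 0, "ry": 0, "rz": 0}, {"tx": -8, "ty": 30, "tz": 0, "rx": 0, "ry": 0, "rz": 0.13}, {"tx": -9, "ty": 45, "tz": 0, "rx": 0, "ry": 0, "rz": 0.134}, {"tx": -9, "ty": 47, "tz": 0, "rx": 0, "ry": 0, "rz": 0.134}, {"tx": -9, "ty": 47, "tz": 0, "rx": 0, "ry": 0, "rz": 0.134}, {"tx": -9, "ty": 47, "tz": 0, "rx": 0, "ry": 0, "rz": 0.134}, {"tx": -9, "ty": 47, "tz": 0, "rx": 0, "ry": 0, "rz": 0.134}, {"tx": -9, "ty": 47, "tz": 0, "rx": 0, "ry": 0, "rz": 0.134}, {"tx": -9, "ty": 45, "tz": 0, "rx": 0, "ry": 0, "rz": 0.134}, {"tx": -9, "ty": 45, "tz": 0, "rx": 0, "ry": 0, "rz": 0.13}, {"tx": 0, "ty": 20, "tz": -20, "rx": 0, "ry": 0, "rz": 0}]}}

```text
time: 16.65
tool_pos: [508.9, 110.9, 61.9]
tcp_rot: [3.136, -0.0, 1.596]
contact_force: [1.5, -0.3, -0.8]
grip_width: 43.7
finger_force: 30.0
```

Request:
{"fn": "carry_out", "kwargs": {"plan": [{"tx": 0, "ty": 0, "tz": -25, "rx": 0, "ry": 0, "rz": 0}, {"tx": 0, "ty": 0, "tz": -18, "rx": 0, "ry": 0, "rz": 0}, {"tx": 0, "ty": 0, "tz": -7, "rx": 0, "ry": 0, "rz": 0}, {"tx": 0, "ty": 0, "tz": 0, "rx": 0, "ry": 0, "rz": 0}, {"tx": 0, "ty": 0, "tz": 0, "rx": 0, "ry": 0, "rz": 0}, {"tx": 0, "ty": 0, "tz": 0, "rx": 0, "ry": 0, "rz": 0}]}}

```text
time: 17.25
tool_pos: [509.6, 107.2, 11.1]
tcp_rot: [3.138, 0.0, 1.589]
contact_force: [0.2, 0.1, -0.9]
grip_width: 43.3
finger_force: 30.0
```

```bash
python3 - <<'E'
from h import *
o=bot.get_obs();m=bot.camera_model("wrist");a=snap("wrist","w7");b=snap("scene","s7")
print(o["tool_pos"],o["tcp_rot"],o["contact_force"],o["grip_width"])
cv2.imwrite("pics/mix7.png",np.hstack([a[:330,60:580],cv2.resize(b[150:330,350:490],(257,330))]))
E
```

```text
[509.60000974 107.16399233  11.09891679] [3.13809984e+00 3.95693480e-04 1.58933953e+00] [ 0.17214451  0.06425488 -0.94210589] 43.347705031689706
```

View pics/mix7.png

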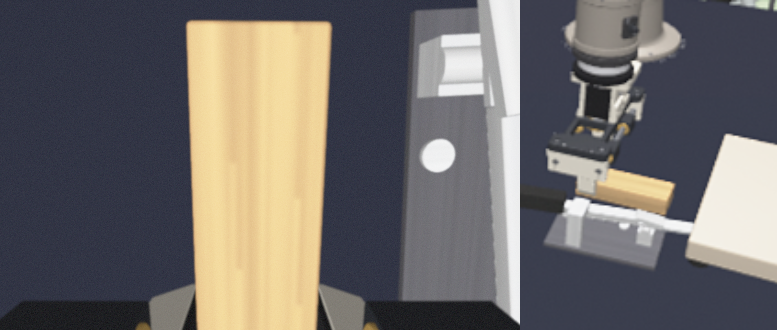

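The packer is held straight (left: column ~259, front end at row 22), clear of the jack and bar and pointing at the raised side. I'll lower it to 1 mm above the bench and slide it in. I've used all ten picture views, so checks from here are numeric.

Request:
{"fn": "carry_out", "kwargs": {"plan": [{"tx": 0, "ty": 8, "tz": -3, "rx": 0, "ry": 0, "rz": 0}, {"tx": -0.2, "ty": 10, "tz": 0, "rx": 0, "ry": 0, "rz": 0}, {"tx": -0.2, "ty": 10, "tz": 0, "rx": 0, "ry": 0, "rz": 0}, {"tx": -0.2, "ty": 10, "tz": 0, "rx": 0, "ry": 0, "rz": 0}, {"tx": -0.2, "ty": 10, "tz": 0, "rx": 0, "ry": 0, "rz": 0}, {"tx": 0, "ty": 0, "tz": 0, "rx": 0, "ry": 0, "rz": 0}]}}

```text
time: 17.95
tool_pos: [507.9, 156.9, 7.1]
tcp_rot: [3.14, 0.0, 1.592]
contact_force: [0.0, -0.2, -1.0]
grip_width: 43.7
finger_force: 30.0
```

Request:
{"fn": "carry_out", "kwargs": {"plan": [{"tx": -0.2, "ty": 8, "tz": 0, "rx": 0, "ry": 0, "rz": 0}, {"tx": -0.2, "ty": 8, "tz": 0, "rx": 0, "ry": 0, "rz": 0}, {"tx": -0.2, "ty": 8, "tz": 0, "rx": 0, "ry": 0, "rz": 0}, {"tx": -0.2, "ty": 8, "tz": 0, "rx": 0, "ry": 0, "rz": 0}, {"tx": 0, "ty": 0, "tz": 0, "rx": 0, "ry": 0, "rz": 0}, {"tx": 0, "ty": 0, "tz": 0, "rx": 0, "ry": 0, "rz": 0}]}}

```text
time: 18.55
tool_pos: [507.2, 187.6, 7.1]
tcp_rot: [3.14, 0.0, 1.59]
contact_force: [0.1, 0.1, -1.0]
grip_width: 44.1
finger_force: 30.0
```

Request:
{"fn": "carry_out", "kwargs": {"plan": [{"tx": 0, "ty": 6, "tz": 0, "rx": 0, "ry": 0, "rz": 0}, {"tx": 0, "ty": 0, "tz": 0, "rx": 0, "ry": 0, "rz": 0}, {"tx": 0, "ty": 0, "tz": 0, "rx": 0, "ry": 0, "rz": 0}]}}

```text
time: 18.85
tool_pos: [507.3, 193.4, 7.2]
tcp_rot: [3.14, 0.0, 1.59]
contact_force: [-0.2, 1.7, 0.2]
grip_width: 43.5
finger_force: 30.0
```

Request:
{"fn": "carry_out", "kwargs": {"plan": [{"tx": 0, "ty": 0, "tz": 0, "rx": 0, "ry": 0, "rz": 0}, {"tx": 0, "ty": 0, "tz": 0, "rx": 0, "ry": 0, "rz": 0}, {"tx": 0, "ty": 0, "tz": 0, "rx": 0, "ry": 0, "rz": 0}, {"tx": 0, "ty": 0, "tz": 0, "rx": 0, "ry": 0, "rz": 0}, {"tx": 0, "ty": -10, "tz": 0, "rx": 0, "ry": 0, "rz": 0}, {"tx": 0, "ty": -15, "tz": 15, "rx": 0, "ry": 0, "rz": 0}, {"tx": 0, "ty": -20, "tz": 40, "rx": 0, "ry": 0, "rz": 0}, {"tx": 0, "ty": -15, "tz": 45, "rx": 0, "ry": 0, "rz": 0}, {"tx": 0, "ty": 0, "tz": 30, "rx": 0, "ry": 0, "rz": 0}, {"tx": 0, "ty": 0, "tz": 0, "rx": 0, "ry": 0, "rz": 0}, {"tx": 0, "ty": 0, "tz": 0, "rx": 0, "ry": 0, "rz": 0}], "gripper": 0.35}}

```text
time: 19.95
tool_pos: [507.3, 132.7, 137.5]
tcp_rot: [3.139, 0.001, 1.589]
contact_force: [0.3, 0.1, -0.4]
grip_width: 59.4
finger_force: 0.0
```

```bash
python3 - <<'E'
from h import *
o=bot.get_obs();m=bot.camera_model("wrist");a=snap("wrist","w8");print(o["tool_pos"].round(1),o["tcp_rot"].round(3),o["time"],o["grip_width"])
hsv=cv2.cvtColor(a,cv2.COLOR_BGR2HSV);w=cv2.inRange(hsv,(10,75,90),(28,255,255));w[285:]=0
for cn in cv2.findContours(w,0,2)[0]:
    if cv2.contourArea(cn)>800:
        p=cv2.approxPolyDP(cn,4,True).reshape(-1,2);print("wood",p.tolist(),onplane(m,p,24)[:,:2].round(1).tolist())
# bar handle expected position
s=cv2.inRange(hsv,(0,0,0),(180,130,50));s[285:]=0
for cn in cv2.findContours(s,0,2)[0]:
    if cv2.contourArea(cn)>500:
        r=cv2.minAreaRect(cn);print("dark",[np.round(v) for v in r[:2]],round(r[2]),onplane(m,[r[0]],55).round(1).tolist())
E
```

```text
[507.3 132.7 137.5] [3.139e+00 1.000e-03 1.589e+00] 19.95 59.40418244669243
wood [[281, 31], [283, 165], [350, 166], [355, 31]] [[484.8, 253.4], [485.9, 176.6], [527.8, 176.8], [527.5, 254.3]]
```

Request:
{"fn": "carry_out", "kwargs": {"plan": [{"tx": 20, "ty": -12, "tz": 0, "rx": 0, "ry": 0, "rz": 0.05}, {"tx": 30, "ty": -18, "tz": 0, "rx": 0, "ry": 0, "rz": 0.05}, {"tx": 30, "ty": -18, "tz": 0, "rx": 0, "ry": 0, "rz": 0.05}, {"tx": 26, "ty": -17, "tz": 0, "rx": 0, "ry": 0, "rz": 0.057}, {"tx": 0, "ty": 0, "tz": 0, "rx": 0, "ry": 0, "rz": 0}, {"tx": 0, "ty": 0, "tz": 0, "rx": 0, "ry": 0, "rz": 0}]}}

```text
time: 20.6
tool_pos: [612.1, 68.2, 134.8]
tcp_rot: [-3.139, -0.001, 1.795]
contact_force: [-0.1, 0.3, -0.9]
grip_width: 59.7
finger_force: 0.0
```

```bash
python3 - <<'E'
from h import *
o=bot.get_obs();m=bot.camera_model("wrist");a=snap("wrist","w9");print(o["tool_pos"].round(1),o["tcp_rot"].round(3),o["time"])
for r in range(120,285,12):
    g=a[r,240:400].max(1).astype(int); print(r,"".join(" .:-=+*#%@"[min(9,v//26)] for v in g[::3]))
# predicted sleeve front corners if bar as released
def P(bx,by,bz):
    ps,al=1.796,.03;u=np.array([np.cos(ps)*np.cos(al),np.sin(ps)*np.cos(al),-np.sin(al)]);y=np.array([-np.sin(ps),np.cos(ps),0]);n=np.cross(u,y)
    return np.array([613.5,68.3,35.6])+u*(bx+86)+y*by+n*(bz-3.7)
print(proj(m,[P(-50,11,22),P(-50,-11,22),P(-50,9,10),P(-50,-9,10),P(-120,11,22),P(-120,-11,22)]).round(1).tolist())
E
```

```text
[612.1  68.2 134.8] [-3.139e+00 -1.000e-03  1.795e+00] 20.6
120 =----==----+**********%@@@@@@@@@@#*****************---
132 ---=--=----***********@@@@@@@@@@@*****************-=--
144 --------=-+***********@@@@@@@@@@@@@@@@@@@@@%#****=----
156 --=------=************@@@@@@@@@@@@@@@@@@@@@@@@@@@@+---
168 ---------+************@@@@@@@@@@@@@@@@@@@@@@@@@@@#----
180 ==-------*#@@@@@@*****@@@@@@@@@@@**********#%%@@%-----
192 --=-----=+***********-:::::::::::-************--------
204 ---==----=----==-----::::::-::::::++*********=--------
216 --------------=-----=:::--::::::::--------=--=--------
228 --==---=----=--------::-:::-::---:-----=----=--------=
240 -----=--------=------:::::--::--:---=---------=-----=-
252 -----------=---------::-:-::-::::--=----=------------=
264 -----------=-=---=---::-----:-:::--=----=------=------
276 ---==-----------=----:----:-::-::------=-------==-----
[[299.6, 186.0], [338.9, 186.1], [303.8, 183.3], [334.5, 183.3], [300.7, 302.4], [337.3, 302.4]]
```

Request:
{"fn": "carry_out", "kwargs": {"plan": [{"tx": 2.9, "ty": -0.7, "tz": -25, "rx": -0.029, "ry": -0.007, "rz": 0}, {"tx": 0, "ty": 0, "tz": -35, "rx": 0, "ry": 0, "rz": 0}, {"tx": 0, "ty": 0, "tz": -25, "rx": 0, "ry": 0, "rz": 0}, {"tx": 0, "ty": 0, "tz": -14, "rx": 0, "ry": 0, "rz": 0}, {"tx": 0, "ty": 0, "tz": 0, "rx": 0, "ry": 0, "rz": 0}, {"tx": 0, "ty": 0, "tz": 0, "rx": 0, "ry": 0, "rz": 0}]}}

```text
time: 21.25
tool_pos: [616.4, 68.0, 39.0]
tcp_rot: [3.139, 0.03, 1.797]
contact_force: [0.0, 1.1, 0.4]
grip_width: 59.8
finger_force: 0.0
```

Request:
{"fn": "carry_out", "kwargs": {"plan": [{"tx": 0, "ty": 0, "tz": 0, "rx": 0, "ry": 0, "rz": 0}, {"tx": 0, "ty": 0, "tz": 0, "rx": 0, "ry": 0, "rz": 0}, {"tx": 0, "ty": 0, "tz": 0, "rx": 0, "ry": 0, "rz": 0}, {"tx": 0, "ty": 0, "tz": 0, "rx": 0, "ry": 0, "rz": 0}, {"tx": 0, "ty": 0, "tz": 0, "rx": 0, "ry": 0, "rz": 0}, {"tx": 0, "ty": 0, "tz": 0, "rx": 0, "ry": 0, "rz": 0}, {"tx": 0, "ty": 0, "tz": 0, "rx": 0, "ry": 0, "rz": 0}], "gripper": 1}}

```text
time: 21.95
tool_pos: [615.7, 67.4, 38.3]
tcp_rot: [3.141, 0.03, 1.797]
contact_force: [-3.4, -1.5, 3.4]
grip_width: 21.8
finger_force: 30.0
```

```bash
python3 -c "from h import *;rep()"
```

```text
[615.7  67.4  38.3] tip [569.6 268.   28.3] jack [-9.4 69.6] slope 0.03 F [-3.4 -1.5  3.4] [-0.32  0.65 -0.15]
at jack y 0 [1.7 0.9] underside z 30.4
at jack y -80 [ 14.5 -78.1] underside z 32.9
```

Request:
{"fn": "carry_out", "kwargs": {"plan": [{"tx": 0, "ty": 0, "tz": -2.2, "rx": 0.016, "ry": 0.0037, "rz": 0}, {"tx": 0, "ty": 0, "tz": -2.2, "rx": 0.016, "ry": 0.0037, "rz": 0}, {"tx": 0, "ty": 0, "tz": -2.4, "rx": 0.017, "ry": 0.0038, "rz": 0}, {"tx": 0, "ty": 0, "tz": 0, "rx": 0, "ry": 0, "rz": 0}, {"tx": 0, "ty": 0, "tz": 0, "rx": 0, "ry": 0, "rz": 0}]}}

```text
time: 22.45
tool_pos: [616.7, 67.5, 32.3]
tcp_rot: [3.138, -0.02, 1.797]
contact_force: [-3.1, -1.7, 7.9]
grip_width: 21.9
finger_force: 30.0
```

```bash
python3 -c "from h import *;rep()"
```

```text
[616.7  67.5  32.3] tip [570.5 268.3  32.6] jack [-8.5 69.8] slope -0.02 F [-3.1 -1.7  7.9] [-0.28  0.53  0.18]
at jack y 0 [2.7 0.9] underside z 31.2
at jack y -80 [ 15.5 -78.1] underside z 29.7
```

Request:
{"fn": "carry_out", "kwargs": {"plan": [{"tx": -4.8, "ty": -0.9, "tz": 0, "rx": 0, "ry": 0, "rz": -0.0367}, {"tx": -4.8, "ty": -0.8, "tz": 0, "rx": 0, "ry": 0, "rz": -0.0367}, {"tx": -4.8, "ty": -0.6, "tz": 0, "rx": 0, "ry": 0, "rz": -0.0367}, {"tx": -4.8, "ty": -0.4, "tz": 0, "rx": 0, "ry": 0, "rz": -0.0367}, {"tx": -4.8, "ty": -0.2, "tz": 0, "rx": 0, "ry": 0, "rz": -0.0367}, {"tx": -4.8, "ty": 0, "tz": 0, "rx": 0, "ry": 0, "rz": -0.0367}, {"tx": -3, "ty": 0, "tz": 0, "rx": 0, "ry": 0, "rz": -0.02}, {"tx": 0, "ty": 0, "tz": 0, "rx": 0, "ry": 0, "rz": 0}, {"tx": 0, "ty": 0, "tz": 0, "rx": 0, "ry": 0, "rz": 0}]}}

```text
time: 23.35
tool_pos: [585.1, 64.2, 32.4]
tcp_rot: [3.137, -0.019, 1.559]
contact_force: [-2.4, -2.4, 7.1]
grip_width: 21.8
finger_force: 30.3
```

```bash
python3 -c "from h import *;rep()"
```

```text
[585.1  64.2  32.4] tip [587.6 270.2  32.6] jack [ 8.7 70.6] slope -0.019 F [-2.4 -2.4  7.1] [-0.62  0.5   0.74]
at jack y 0 [3.3 0.2] underside z 31.3
at jack y -80 [ -3.  -79.5] underside z 29.8
```

Request:
{"fn": "carry_out", "kwargs": {"plan": [{"tx": -0.5, "ty": 0, "tz": 2.8, "rx": -0.02, "ry": 0, "rz": 0}, {"tx": -0.5, "ty": 0.2, "tz": 2.8, "rx": -0.021, "ry": 0, "rz": 0}, {"tx": -0.5, "ty": 0.2, "tz": 2.8, "rx": -0.021, "ry": 0, "rz": 0}, {"tx": 0, "ty": 0.3, "tz": 2.8, "rx": -0.021, "ry": 0, "rz": 0}, {"tx": 0, "ty": 0.3, "tz": 2.8, "rx": -0.021, "ry": 0, "rz": 0}, {"tx": 0, "ty": 0.4, "tz": 2.8, "rx": -0.021, "ry": 0, "rz": 0}, {"tx": 0, "ty": 0.5, "tz": 2.8, "rx": -0.021, "ry": 0, "rz": 0}, {"tx": 0, "ty": 1.1, "tz": 5.4, "rx": -0.041, "ry": 0, "rz": 0}, {"tx": 0, "ty": 1.2, "tz": 5.4, "rx": -0.042, "ry": 0, "rz": 0}, {"tx": 0, "ty": 1.3, "tz": 5.4, "rx": -0.042, "ry": 0, "rz": 0}, {"tx": 0, "ty": 0, "tz": 0, "rx": 0, "ry": 0, "rz": 0}, {"tx": 0, "ty": 0, "tz": 0, "rx": 0, "ry": 0, "rz": 0}]}}

```text
time: 24.55
tool_pos: [583.0, 70.9, 66.7]
tcp_rot: [3.135, 0.249, 1.557]
contact_force: [0.8, 2.2, -0.7]
grip_width: 21.9
finger_force: 30.0
```

```bash
python3 -c "from h import *;rep()"
```

```text
[583.   70.9  66.7] tip [585.9 269.6  12.4] jack [ 7.  70.1] slope 0.249 F [ 0.8  2.2 -0.7] [ 0.59 -0.05  0.  ]
at jack y 0 [1.4 0.2] underside z 30.2
at jack y -80 [ -5.  -79.5] underside z 50.5
```

Request:
{"fn": "carry_out", "kwargs": {"plan": [{"tx": 0, "ty": -8, "tz": 2.5, "rx": 0, "ry": 0, "rz": 0}, {"tx": 0, "ty": -15, "tz": 4.2, "rx": 0, "ry": 0, "rz": 0}, {"tx": 0, "ty": -20, "tz": 5.5, "rx": 0, "ry": 0, "rz": 0}, {"tx": 0, "ty": -25, "tz": 7, "rx": 0, "ry": 0, "rz": 0}, {"tx": 0, "ty": -25, "tz": 10, "rx": 0, "ry": 0, "rz": 0}, {"tx": 0, "ty": -30, "tz": 20, "rx": 0, "ry": 0, "rz": 0}, {"tx": -10, "ty": -40, "tz": 25, "rx": 0, "ry": 0, "rz": 0}, {"tx": -20, "ty": -40, "tz": 0, "rx": 0.12, "ry": 0, "rz": 0}, {"tx": -25, "ty": -40, "tz": 0, "rx": 0.129, "ry": 0, "rz": 0}, {"tx": -30, "ty": -38, "tz": 0, "rx": 0, "ry": 0, "rz": 0}, {"tx": -30, "ty": -38, "tz": 0, "rx": 0, "ry": 0, "rz": 0}, {"tx": 0, "ty": 0, "tz": 0, "rx": 0, "ry": 0, "rz": 0}]}}

```text
time: 25.75
tool_pos: [463.1, -254.9, 141.4]
tcp_rot: [3.141, 0.004, 1.549]
contact_force: [0.0, -0.2, -3.6]
grip_width: 22.1
finger_force: 30.0
```

```bash
python3 - <<'E'
from h import *
rep(); print(bot.get_obs()["tcp_rot"],bot.get_obs()["time"])
t1=snap("top","top2")
hsv=cv2.cvtColor(t1,cv2.COLOR_BGR2HSV);w=cv2.inRange(hsv,(10,70,120),(25,255,255));w[:,:200]=0;w[:,450:]=0;w[:200]=0;w[345:]=0
for cn in cv2.findContours(w,0,2)[0]:
    if cv2.contourArea(cn)>60: q=cv2.boxPoints(cv2.minAreaRect(cn));print("wood",onplane("top",q,24)[:,:2].round(0).tolist())
pts=[]
for r in list(range(240,246,2))+list(range(310,328,2)):
    g=t1[r,190:222].max(1).astype(float); k=np.flatnonzero(g<145)[0]-1; pts.append((190+k+(g[k]-145)/(g[k]-g[k+1]),r))
X=onplane("top",pts,50);f=np.polyfit(X[:,0],X[:,1],1);print("edge yaw",f[0].round(3),"y at 508",np.polyval(f,508).round(1))
E
```

```text
[ 463.1 -254.9  141.4] tip [467.6 -48.9 136.9] jack [-131.9 -240. ] slope 0.004 F [ 0.  -0.2 -3.6] [-0.08  0.05 -0.04]
at jack y 0 [-110.9   -0.9] underside z 135.9
at jack y -80 [-117.9  -80.6] underside z 136.3
[3.14136217 0.00385777 1.5487271 ] 25.75
wood [[527.0, 252.0], [525.0, 174.0], [484.0, 175.0], [485.0, 253.0]]
wood [[681.0, -88.0], [698.0, -130.0], [586.0, -175.0], [569.0, -134.0]]
edge yaw 0.049 y at 508 251.3
```

Request:
{"fn": "carry_out", "kwargs": {"plan": [{"tx": 0, "ty": 0, "tz": -35, "rx": 0.004, "ry": 0, "rz": 0}, {"tx": 0, "ty": 0, "tz": -45, "rx": 0, "ry": 0, "rz": 0}, {"tx": 0, "ty": 0, "tz": -35, "rx": 0, "ry": 0, "rz": 0}, {"tx": 0, "ty": 0, "tz": -15, "rx": 0, "ry": 0, "rz": 0}, {"tx": 0, "ty": 0, "tz": -3.5, "rx": 0, "ry": 0, "rz": 0}, {"tx": 0, "ty": 0, "tz": -1.5, "rx": 0, "ry": 0, "rz": 0}, {"tx": 0, "ty": 0, "tz": 0, "rx": 0, "ry": 0, "rz": 0}, {"tx": 0, "ty": 0, "tz": 0, "rx": 0, "ry": 0, "rz": 0}]}}

```text
time: 26.6
tool_pos: [468.7, -249.3, 7.5]
tcp_rot: [3.137, -0.0, 1.557]
contact_force: [-0.5, 0.4, -1.9]
grip_width: 21.7
finger_force: 30.0
```

Request:
{"fn": "carry_out", "kwargs": {"plan": [{"tx": 0, "ty": 0, "tz": -1.2, "rx": 0, "ry": 0, "rz": 0}, {"tx": 0, "ty": 0, "tz": 0, "rx": 0, "ry": 0, "rz": 0}, {"tx": 0, "ty": 0, "tz": 0, "rx": 0, "ry": 0, "rz": 0}]}}

```text
time: 26.9
tool_pos: [468.6, -249.3, 6.1]
tcp_rot: [3.137, -0.001, 1.556]
contact_force: [0.0, 0.2, 5.2]
grip_width: 21.8
finger_force: 30.0
```

Request:
{"fn": "carry_out", "kwargs": {"plan": [{"tx": 0, "ty": 0, "tz": 0, "rx": 0, "ry": 0, "rz": 0}, {"tx": 0, "ty": 0, "tz": 0, "rx": 0, "ry": 0, "rz": 0}, {"tx": 0, "ty": 0, "tz": 0, "rx": 0, "ry": 0, "rz": 0}, {"tx": 0, "ty": 0, "tz": 0, "rx": 0, "ry": 0, "rz": 0}, {"tx": 0, "ty": 0, "tz": 0, "rx": 0, "ry": 0, "rz": 0}, {"tx": 0, "ty": 0, "tz": 20, "rx": 0, "ry": 0, "rz": 0}, {"tx": 0, "ty": 0, "tz": 40, "rx": 0, "ry": 0, "rz": 0}, {"tx": 0, "ty": 0, "tz": 45, "rx": 0, "ry": 0, "rz": 0}, {"tx": 0, "ty": 0, "tz": 45, "rx": 0, "ry": 0, "rz": 0}, {"tx": 0, "ty": 0, "tz": 0, "rx": 0, "ry": 0, "rz": 0}, {"tx": 0, "ty": 0, "tz": 0, "rx": 0, "ry": 0, "rz": 0}], "gripper": 0}}

```text
time: 28.0
tool_pos: [468.1, -249.0, 156.0]
tcp_rot: [3.137, -0.001, 1.557]
contact_force: [-0.7, -0.7, -0.5]
grip_width: 91.7
finger_force: 0.0
```

```bash
python3 - <<'E'
from h import *
o=bot.get_obs();m=bot.camera_model("wrist");a=snap("wrist","w10");print(o["tool_pos"].round(1),o["contact_force"].round(1),o["grip_width"])
g=cv2.cvtColor(a,cv2.COLOR_BGR2HSV);w=cv2.inRange(g,(0,0,150),(180,70,255));w[285:]=0;w[:,:220]=0;w[:,420:]=0
for cn in cv2.findContours(w,0,2)[0]:
    if cv2.contourArea(cn)>500:q=cv2.boxPoints(cv2.minAreaRect(cn));print("blade",onplane(m,q,8)[:,:2].round(1).tolist())
b=snap("scene","s10");d=cv2.absdiff(b,cv2.imread("pics/scene0.png")).max(2)
# base front lower edge level check: microscope base edge rows in scene along leaning side
for X in([380,250],[505,251],[638,257]): print(proj("scene",[[*X,24],[*X,14]]).round().tolist())
E
```

```text
[ 468.1 -249.   156. ] [-0.7 -0.7 -0.5] 91.71113779912731
blade [[460.8, -103.6], [479.3, -103.9], [478.8, -215.1], [458.3, -214.8]]
[[458.0, 234.0], [458.0, 237.0]]
[[449.0, 260.0], [448.0, 263.0]]
[[439.0, 294.0], [438.0, 298.0]]
```

The bar lies flat on the bench about 300 mm from the microscope. The packer is under the raised side, and the hand is clear. Handing in.

```bash
python3 -c "from plant import bot;print(bot.close_job())"
```

```text
the job is handed in; nothing more can be done
None
```

I handed the job in at about 28 s of robot time; the hand-in gave no verdict. The thicker packer is about 45 mm under the side that leaned, the microscope has been let down onto it, and the pry bar lies on the bench about 300 mm clear. I did not measure the final level or the load on the packer directly.

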